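# Store two polished mould inserts in the tilted rail

## Task

Put the two finished mould inserts away in the tilted storage rail, in either order: pull one out of the spring clip, and pick up the other that stands on the bench. Lay each one's foot in the rail's open upper end, mirror face looking down the rail like the two already stored, and slide it down under the lips until its foot is up against the row, easing it down rather than letting it run down by itself. Let go of both, and leave the other things on the bench where they are.

Things in the scene. Friction and masses are not known exactly. Their poses are not given: they have to be found in the camera images.
- insert_a_mid (a point): The dark steel mould insert held in the spring clip, upright, its underside 44 mm above the bench. Point: on the centre line of its foot, 25 mm above the underside (it is 50 mm high in all, about 185 g). Axes: x = the way its bright mirror face looks, y = across, z = from foot to neck. Shape: see insert_a.
- insert_a: Same insert, origin at the centre of its underside, same axes. Foot: flat plate 40 (x) x 36 (y) x 8 mm (z). Neck on it: 16 mm wide (y), z 8 to 50 mm, held by its flat flanks (facing +y, -y). Back upright at x = -16 mm. Front upright at x = 16 mm up to z = 12 mm, then leaning back as the bright mirror face to x = 0 at the top; so hold it 4 to 6 mm behind the centre.
- insert_b_mid (a point): Second insert to store, standing upright on the rubber bench top, turned any way: same shape, size, point (25 mm above the underside) and axes as the one in the clip. Hold inserts by the neck with the fingertips at least 18 mm above the underside, so that they clear the foot, the clip's springs and the rail's lips.
- insert_b: Same insert as insert_b_mid, origin at the centre of its underside.
- row_1_mid (a point): First stored insert, lowest in the rail, against its end stop: same shape, point and axes as the others. It looks down the rail.
- row_1: Same insert as row_1_mid, origin at the centre of its underside.
- row_2_mid (a point): Second stored insert, resting against the first; same shape, point and axes. The feet are 40 mm long and touch, so the next insert home has its centre 40 mm up the rail from this one.
- row_2: Same insert as row_2_mid, origin at the centre of its underside.
- rail: Aluminium C-section rail on a fixed stand, sloping at 20 degrees. Origin: middle of the floor's upper surface at the open upper end, about 130 mm above the bench. x = down the rail along the floor, y = across, z = square to the floor. Floor from x = 0 to the end stop at x = 275 mm. Slick: an insert let go in it slides down. Stored inserts: centres at x = 255 and 215; new ones go to 175 and 135 mm.
- rail_landing (a point): Point on the rail's floor 24 mm from the open end, middle of the part that is open above (x = 0 to 58 mm). An insert's foot is laid here, square to the floor, then slid down under the lips. Side walls 14 mm high flare from 39 mm apart (inside, from x = 55 mm down) to 52 mm at the open end. Axes as the rail.
- rail_lips (a point): Where the two lips over the floor begin, 73 mm down the rail, 11 mm above the floor. From here to the stop: 39 mm between the walls, lips 11 mm above the floor (underside) and 14 mm (top), a 22 mm slot between them for the neck. A raised lead-in of the lips starts at x = 58 mm, top at most 18 mm above the floor. Axes as the rail.
- clip_stand: Stand fixed to the bench: blue base 100 x 80 x 14 mm, steel block 46 x 34 mm whose top (the seat) is 44 mm up. A leaf spring on each side (+y, -y) presses on the foot of the insert and ends 60 mm above the bench. A straight upward pull of about 7 N draws the insert out. Origin: centre of the underside; x along the clipped insert's x.
- jar: sealed amber glass jar of diamond compound with a black screw cap, 52 mm across, 58 mm high. Origin: centre of its underside. Bystander
- loupe_1: red plastic eye loupe standing on its wide end, 40 mm across, 32 mm high. Origin: centre of its underside. Bystander
- loupe_2: second red plastic eye loupe, same as the first. Bystander
- bushing: bronze bushing (plain ring), 38 mm outside, 25 mm bore, 30 mm high, standing on end. Origin: centre of its underside. Bystander
- stick_holder: lacquered wooden block, 45 x 130 x 34 mm, with five polishing sticks standing in it, about 110 mm high overall. Origin: centre of its underside. Bystander
- brass_brush: small brass-wire hand brush with a straight wooden handle, 135 x 13 x 17 mm, lying bristles down. Bystander
- felt_bob: cream felt polishing bob, 42 mm across, 18 mm high, lying flat. Origin: centre of its underside. Bystander

How it is judged:
By the outcome, as a careful person would: the job done as asked, in the order asked, and still so for the second after the job is handed in, with the robot touching nothing.
It also fails if it takes over 72 s, if anything falls off the work surface, if the arm or the gripper's body presses on something with over 40 N, if the wrist force passes 120 N, or if a joint passes its speed limit or range.

## Robot

A 7-joint arm with a two-finger parallel gripper is mounted at the origin on the work surface. World frame = base frame: x ahead of the robot, y to its left, z up, the work surface at z = 0. Lengths are in m, angles in rad, forces in N, time in s.
With the tool pointing down it reaches from about 0.4 to 0.9 m from the base axis. Payload 5.6 kg.
Tool frame: the origin (TCP) lies at the very end of the fingers, on their centre line; the grasp point (between the pads) lies 19 mm behind it; y points along the fingers, z is the direction in which the jaws open and shut, and the axes are right-handed (so a half turn about y gives the same grasp; the last joint's range is limited). The gripper opens to 92 mm and grips with 3 to 60 N. Pads are 20 mm wide; open, the fingers measure 128 mm over their backs; the gripper's body (75 mm by 189 mm) begins 69 mm behind the grasp point.
Start: joints at [1.252, 0.468, -0.012, 1.603, 0.006, 1.071, -0.056], TCP at [0.177, -0.625, 0.215] pointing down, gripper open.
Joint ranges: [-2.53, 2.53], [-0.31, 2.02], [-1.57, 1.55], [0.28, 2.44], [-1.29, 4.43], [0.15, 1.84], [-2.92, 2.92]. Speed limits (rad/s): [2.57, 2.57, 3.14, 3.14, 3.14, 3.14, 3.14].

## Interface

Orientations are given as a unit quaternion [x, y, z, w].
In Python, from cell import bot gives the robot as it stands. The module is installed in compiled form; this text tells all that it offers.
- The arm moves only by the shell command python3 -m crank 'ROWS' [FORCE]. ROWS is JSON, a list of rows, each an object with "grip": the opening, from -1 (shut) to 1 (fully open); "travel": the shift along the world's x, y, z in cm, a list of three; "turn": the turn about the world's z in rad. In form: [{"grip": grip, "travel": [x, y, z], "turn": turn}, ...]. A call has 1 to 12 rows; each row is the pose to reach, as a shift and turn from the pose commanded when the call began; what a row does not reach only later rows make up. A row lasts 1/8 s, in which the tool goes at most 62.5 mm and 10.7 degrees, less where a joint would pass 70% of its speed; a pose out of reach is approached as far as the arm can. A call with a gripper value outside its range is refused whole. The fingers move at their own pace and stop on an object; FORCE is the grip in N (left out, the last holds). Time passes only in rows, so rows that repeat a pose let the fingers close. It gives the time, the measured TCP pose, the force and the opening at its end, in the units of the state.
- bot.get_obs(): the state, without advancing time (a new reading comes with each control period).
- bot.snapshot(name): name is "scene" or "side" or "wrist"; returns a dict with "frame" (384x512x3 uint8, red, green, blue), "fovy" (degrees; the focal length in pixels is half the picture's height over the tangent of half this angle, whatever the lens; pixels are square), "cx", "cy" (the principal point, pixels), "D" ([k1, k2, p1, p2, k3] as OpenCV has them; the pictures are not rectified), "camera_from_world" (4x4, takes a point from world to camera coordinates). Camera axes: x right, y down, z forward; pixel columns grow to the right and rows downward; lengths in m; the calibration is good to about 2 mm. A picture is of the moment at which its call begins. There is no depth.
- bot.hand_in(): hands the job in, once; it reports no verdict.
The state is a dict: "time": time; "joints": joint angles; "joint_velocities": joint speeds; "joint_efforts": joint torques, N m; "position": TCP position; "tcp_rot": TCP orientation; "contact_force": force on the tool from outside, world axes, zero at the start; "moment": the same for the moment, N m; "gripper_width": opening from 0.0 (shut) to 1.0 (fully open).
Only numpy, scipy, OpenCV 4.12 (cv2) and the standard library are available. Lean on these libraries where they do the work, as an engineer would, in place of code of your own. Each camera call takes 0.05 s, during which the arm holds its last target.

## Working session

There is one attempt and no reset: what is moved stays moved. The work goes in short steps, Python scripts to look and compute and a shell command to move; the robot and the scene stay as the last step left them, time stands still between calls to the robot, and variables do not carry over. Pictures are saved under pics/ and viewed, and the job is handed in when it is done.

```bash
mkdir -p pics; ls
cat > h.py <<'E'
import numpy as np, cv2, json
from cell import bot
def snap(name,out=None):
    s=bot.snapshot(name); f=s["frame"]
    if out: cv2.imwrite(f"pics/{out}.png",cv2.cvtColor(f,cv2.COLOR_RGB2BGR))
    return s
def K(s):
    h=s["frame"].shape[0]; f=h/2/np.tan(np.radians(s["fovy"])/2)
    return np.array([[f,0,s["cx"]],[0,f,s["cy"]],[0,0,1.]])
def proj(s,P):
    P=np.atleast_2d(np.array(P,float)); T=np.array(s["camera_from_world"])
    rv=cv2.Rodrigues(T[:3,:3])[0]
    return cv2.projectPoints(P.reshape(-1,1,3),rv,T[:3,3],K(s),np.array(s["D"],float))[0].reshape(-1,2)
def ray(s,uv):
    T=np.array(s["camera_from_world"])
    n=cv2.undistortPoints(np.array(uv,float).reshape(-1,1,2),K(s),np.array(s["D"],float)).reshape(-1,2)
    d=np.c_[n,np.ones(len(n))]@T[:3,:3]
    return -T[:3,:3].T@T[:3,3], d/np.linalg.norm(d,axis=1)[:,None]
def atz(s,uv,z):
    c,d=ray(s,uv); return c+d*((z-c[2])/d[:,2])[:,None]
E
python3 - <<'E'
from h import *
o=bot.get_obs()
for k,v in o.items(): print(k,np.round(v,3))
import pickle
S={}
for n in("scene","side","wrist"):
    S[n]=snap(n,n+"0"); s=S[n]; print(n,s["fovy"],s["cx"],s["cy"],s["D"]); print(np.round(np.linalg.inv(s["camera_from_world"]),3))
pickle.dump(S,open("s0.pkl","wb"))
E
```

```text
pics
time 0.0
joints [ 1.252  0.468 -0.012  1.604  0.006  1.071 -0.056]
joint_velocities [-0.001 -0.     0.001  0.001 -0.001  0.001 -0.002]
joint_efforts [ 0.0000e+00 -5.2057e+01 -1.2000e-02 -2.4375e+01 -5.7000e-02  1.7000e-02
  0.0000e+00]
position [ 0.177 -0.625  0.214]
tcp_rot [-0.097  0.701 -0.7    0.097]
contact_force [-0.439 -0.727 -0.246]
moment [0.056 0.066 0.064]
gripper_width 0.995
scene 45.34680426529543 256.90971106604997 188.58679730646784 [-0.15395044  0.          0.          0.          0.        ]
[[ 0.7    0.481 -0.528  1.195]
 [ 0.714 -0.456  0.531 -0.675]
 [ 0.015 -0.749 -0.663  0.903]
 [ 0.     0.     0.     1.   ]]
side 50.70603532753516 255.86840630709355 191.70762399323328 [-0.01335894  0.          0.          0.          0.        ]
[[-0.838 -0.404  0.365  0.227]
 [-0.545  0.644 -0.537  0.5  ]
 [-0.018 -0.649 -0.76   0.844]
 [ 0.     0.     0.     1.   ]]
wrist 61.32494081347459 255.17160890131305 187.4814684593704 [0.00616122 0.         0.         0.         0.        ]
[[ 0.271 -0.922 -0.276  0.255]
 [-0.962 -0.261 -0.076 -0.604]
 [-0.002  0.286 -0.958  0.384]
 [ 0.     0.     0.     1.   ]]
```

View pics/scene0.png

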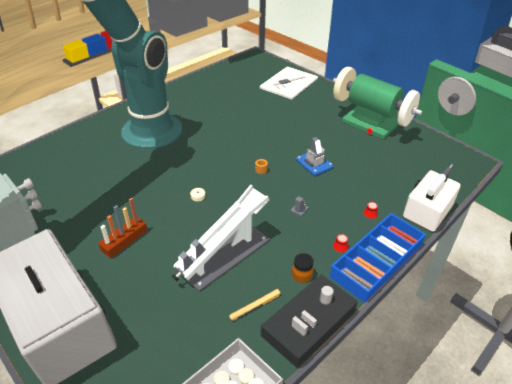

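View pics/side0.png

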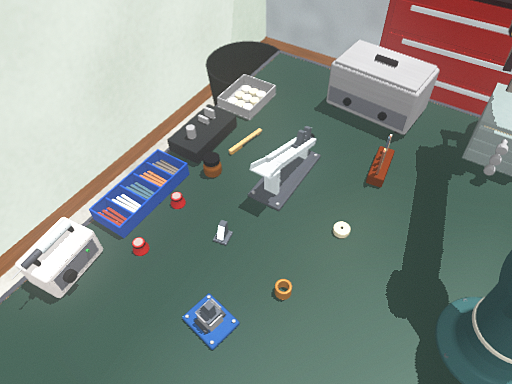

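View pics/wrist0.png

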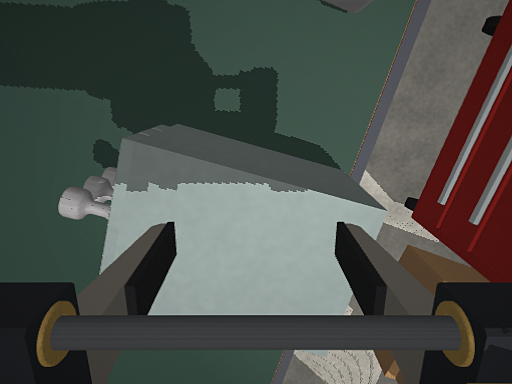

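Run:
```python
import cv2
a=cv2.imread("pics/scene0.png"); b=cv2.imread("pics/side0.png")
def crop(i,x,y,w,h,k,n): cv2.imwrite(f"pics/{n}.png",cv2.resize(i[y:y+h,x:x+w],None,fx=k,fy=k,interpolation=cv2.INTER_CUBIC))
crop(a,170,180,105,105,7,"c_sc_rail"); crop(b,240,120,85,90,7,"c_si_rail")
t=lambda i,x,y:cv2.resize(i[y:y+50,x:x+50],(400,400),interpolation=cv2.INTER_CUBIC)
cv2.imwrite("pics/c_ab1.png",cv2.hconcat([t(a,290,130),t(a,280,180)]))
cv2.imwrite("pics/c_ab2.png",cv2.hconcat([t(b,185,290),t(b,198,208)]))
```

```text
(no output)
```

View pics/c_sc_rail.png

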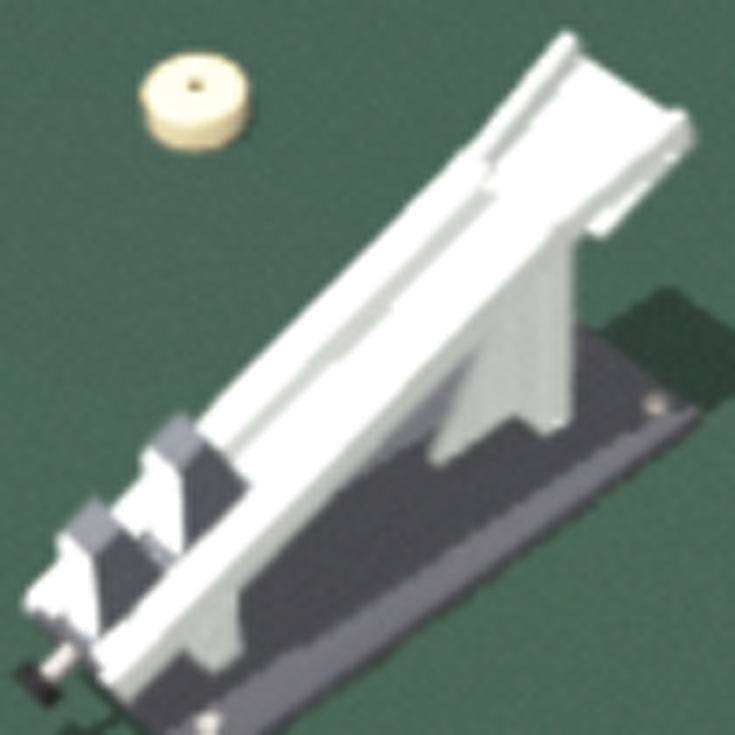

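View pics/c_si_rail.png

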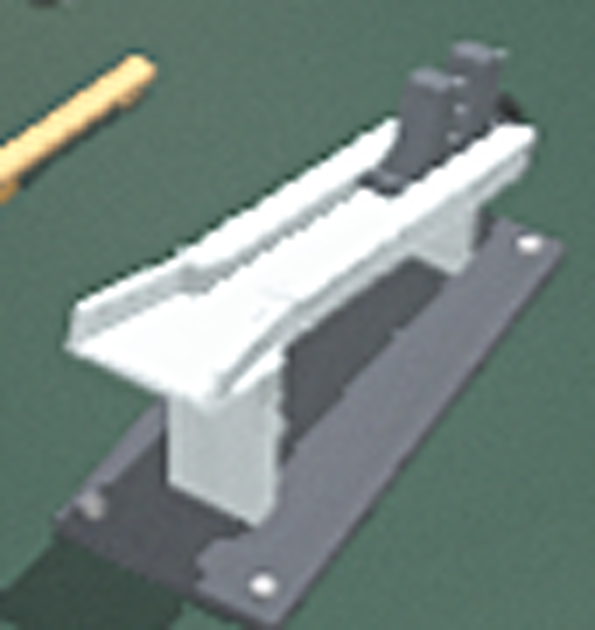

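View pics/c_ab1.png

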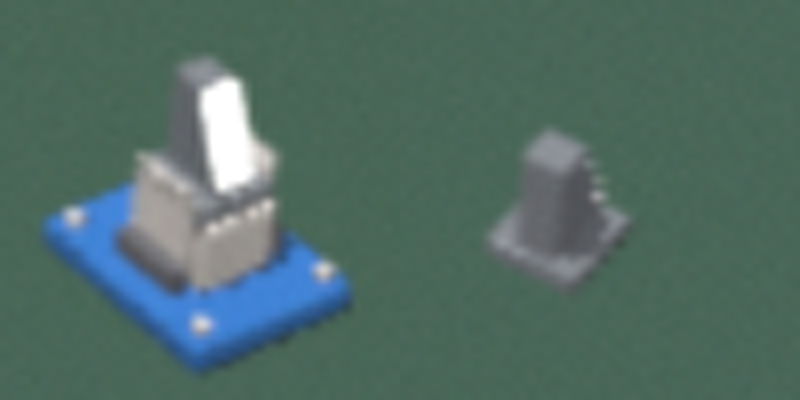

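View pics/c_ab2.png

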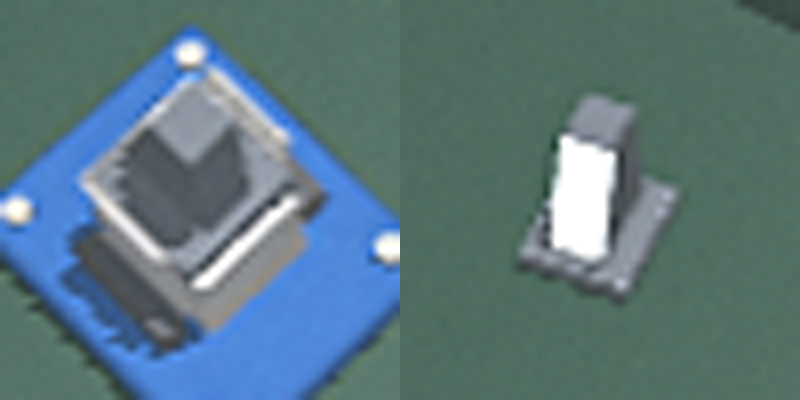

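```bash
cat > m.py <<'E'
import numpy as np
from scipy.optimize import least_squares
from h import proj
def Rz(a): c,s=np.cos(a),np.sin(a); return np.array([[c,-s,0],[s,c,0],[0,0,1]])
def Ry(a): c,s=np.cos(a),np.sin(a); return np.array([[c,0,s],[0,1,0],[-s,0,c]])
T20=Ry(np.radians(20))
def railw(p,P,z0=None): # p x,y,yaw,(z)
    return (np.asarray(P)@T20.T)@Rz(p[2]).T+[p[0],p[1],p[3]]
def flat(p,P): return np.asarray(P)@Rz(p[2]).T+[p[0],p[1],p[3] if len(p)>3 else 0]
def fit(obs,fn,inits,fix=None):
    # obs list of (snap, pts3, pix)
    def r(p): return np.concatenate([(proj(s,fn(p,P))-px).ravel() for s,P,px in obs])
    best=None
    for i in inits:
        q=least_squares(r,i,loss='soft_l1',x_scale=[.01,.01,.1,.01][:len(i)])
        if best is None or q.cost<best.cost: best=q
    res=[np.round(proj(s,fn(best.x,P))-px,1).tolist() for s,P,px in obs]
    return best.x,best.cost,res
E
python3 - <<'E'
from h import *; from m import *; import pickle
S=pickle.load(open("s0.pkl","rb")); sc,si=S["scene"],S["side"]
u=lambda pts,k,x,y: (np.array(pts,float)+.5)/k-.5+[x,y]
yaws=np.arange(-3,3.2,.5)
# clip base top z14
Bc=lambda a,b:[a*.05,b*.04,.014]
for sg in (0,):
  for rot in range(2):
    # scene corners left,bottom,right in ccw order
    C=[Bc(-1,-1),Bc(1,-1),Bc(1,1),Bc(-1,1)]
    # world ccw order; viewed from above image: left->bottom->right is ccw
    Q=[C[(i+rot)%4] for i in range(4)]
    obs=[(sc,np.array(Q[:3]),u([(43,218),(203,352),(352,280)],8,290,130))]
    x,c,r=fit(obs,flat,[[.75,-.1,y] for y in yaws]); print("clip",rot,np.round(x,4),c,r)
# bystanders coarse
c=lambda s,p,z: np.round(atz(s,p,z),3).tolist()
print("B",c(sc,u([(560,235)],8,230,180),.004), c(si,u([(600,240)],8,148,208),.004))
print("bush",c(sc,[(261.5,166)],.015),c(si,[(283.5,290)],.015))
print("jar",c(sc,[(303,267)],.03),c(si,[(212,165)],.03))
print("felt",c(sc,[(198,194)],.009),c(si,[(342,229)],.009))
print("l1",c(sc,[(372,210),(342,242)],.016),c(si,[(140,246),(178,200)],.016))
# rail: open end floor corners & lower stuff
# scene: top wall ends
W=[(0,.026,.014),(0,-.026,.014)]
obs=[(sc,np.array([(0,-.026,.014),(0,.026,.014)]),u([(568,35),(685,118)],7,170,180)),
 (si,np.array([(0,.026,0),(0,-.026,0),(0,.026,.014)]),u([(70,345),(205,400),(75,310)],7,240,120))]
for o in (obs,[(s,P*[1,-1,1],px) for s,P,px in obs]):
  x,cc,r=fit(o,railw,[[.6,-.3,y,.13] for y in yaws]); print("rail",np.round(x,4),cc,r)
  E=railw(x,[(.275,0,0),(.215,0,.03),(.024,0,0)]); print(np.round(E,3).tolist(), proj(sc,E).round().tolist(),proj(si,E).round().tolist())
E
```

```text
clip 0 [ 0.5168  0.2619 -0.1715] 0.3264101698357127 [[[-0.4, -0.0], [-0.2, -0.0], [0.7, -0.0]]]
clip 1 [ 0.5214  0.2616 -1.8157] 7.781558093946279 [[[0.1, 2.4], [-5.2, -0.2], [2.1, -1.1]]]
B [[0.624, 0.072, 0.004]] [[0.619, 0.076, 0.004]]
bush [[0.423, 0.121, 0.015]] [[0.417, 0.123, 0.015]]
jar [[0.781, -0.095, 0.03]] [[0.777, -0.093, 0.03]]
felt [[0.383, -0.099, 0.009]] [[0.379, -0.102, 0.009]]
l1 [[0.776, 0.207, 0.016], [0.791, 0.05, 0.016]] [[0.769, 0.21, 0.016], [0.785, 0.049, 0.016]]
rail [ 0.5976 -0.061  -1.5077  0.1286] 1.577669132122171 [[[0.7, 1.2], [-0.4, -1.2]], [[0.2, 0.1], [-0.3, -0.3], [0.3, 0.1]]]
[[0.614, -0.319, 0.035], [0.611, -0.273, 0.083], [0.599, -0.083, 0.12]] [[187.0, 277.0], [199.0, 253.0], [254.0, 200.0]] [[302.0, 138.0], [296.0, 135.0], [264.0, 169.0]]
rail [ 0.5978 -0.0664  1.5573  0.1256] 4.618665052626516 [[[2.4, 1.0], [0.2, -0.6]], [[1.8, -0.9], [0.4, -0.4], [-0.2, 1.5]]]
[[0.601, 0.192, 0.032], [0.601, 0.146, 0.08], [0.598, -0.044, 0.117]] [[321.0, 179.0], [313.0, 173.0], [265.0, 194.0]] [[198.0, 270.0], [208.0, 244.0], [255.0, 180.0]]
```

```bash
python3 -m crank '[{"grip":1,"travel":[0,0,8],"turn":0},{"grip":1,"travel":[0,0,12],"turn":0},{"grip":1,"travel":[12,18,12],"turn":0.4},{"grip":1,"travel":[24,36,12],"turn":0.8},{"grip":1,"travel":[44,68,12],"turn":1.4},{"grip":1,"travel":[44,68,12],"turn":1.4},{"grip":1,"travel":[44,68,12],"turn":1.4},{"grip":1,"travel":[44,68,12],"turn":1.4},{"grip":1,"travel":[44,68,12],"turn":1.4},{"grip":1,"travel":[44,68,12],"turn":1.4},{"grip":1,"travel":[44,68,12],"turn":1.4},{"grip":1,"travel":[44,68,12],"turn":1.4}]' 12
```

```text
time: 1.65
position: [0.5175, -0.0995, 0.3347]
tcp_rot: [0.525, -0.473, 0.473, -0.525]
contact_force: [1.0, -0.9, 0.4]
gripper_width: 0.996
```

```bash
python3 -m crank '[{"grip":1,"travel":[4,6,0],"turn":0.1},{"grip":1,"travel":[10,16,0],"turn":0.1},{"grip":1,"travel":[10,16,0],"turn":0.1},{"grip":1,"travel":[10,16,0],"turn":0.1},{"grip":1,"travel":[10,16,0],"turn":0.1}]'
python3 - <<'E'
from h import *
import pickle
s=snap("wrist","w1"); pickle.dump(s,open("w1.pkl","wb"))
o=bot.get_obs(); print(np.round(o["joints"],3), np.round(o["position"],4))
from scipy.spatial.transform import Rotation as R
print(R.from_quat(o["tcp_rot"]).as_matrix().round(3))
print(np.round(np.linalg.inv(s["camera_from_world"]),3))
E
```

```text
time: 2.28
position: [0.6166, 0.0585, 0.3339]
tcp_rot: [0.549, -0.446, 0.446, -0.548]
contact_force: [1.3, -0.9, 0.8]
gripper_width: 0.999
[ 0.326  0.406 -0.649  1.503  0.25   1.317 -0.144] [0.6166 0.0575 0.3342]
[[ 0.202 -0.001  0.979]
 [-0.979 -0.001  0.202]
 [ 0.001 -1.    -0.001]]
[[ 0.979  0.195  0.057  0.6  ]
 [ 0.203 -0.938 -0.28   0.138]
 [-0.002  0.286 -0.958  0.504]
 [ 0.     0.     0.     1.   ]]
```

View pics/w1.png

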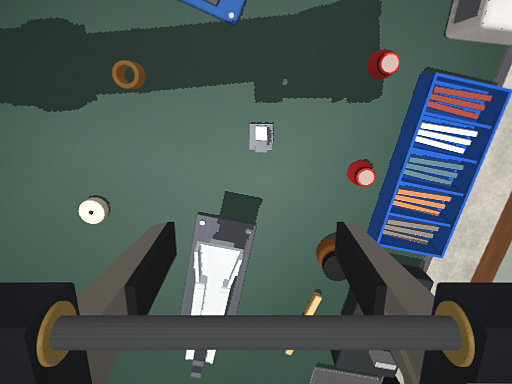

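Run:
```python
import cv2
a=cv2.imread("pics/w1.png")
def crop(i,x,y,w,h,k): return cv2.resize(i[y:y+h,x:x+w],None,fx=k,fy=k,interpolation=cv2.INTER_CUBIC)
cv2.imwrite("pics/c_w1.png",cv2.hconcat([crop(a,240,110,45,60,10)[:600],crop(a,175,205,90,150,4)[:600]][:1]))
cv2.imwrite("pics/c_w1r.png",crop(a,175,200,95,110,5))
```

```text
(no output)
```

View pics/c_w1.png

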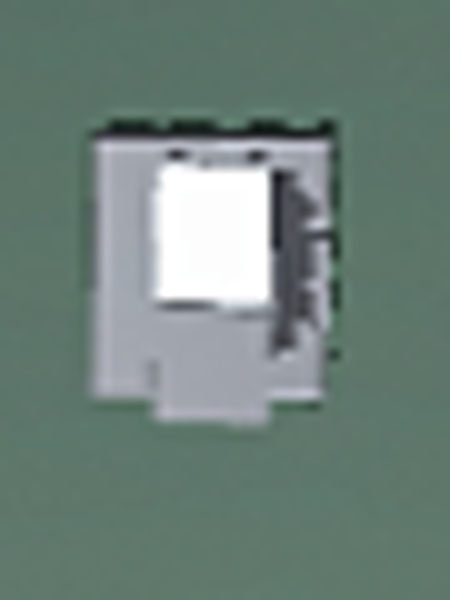

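View pics/c_w1r.png

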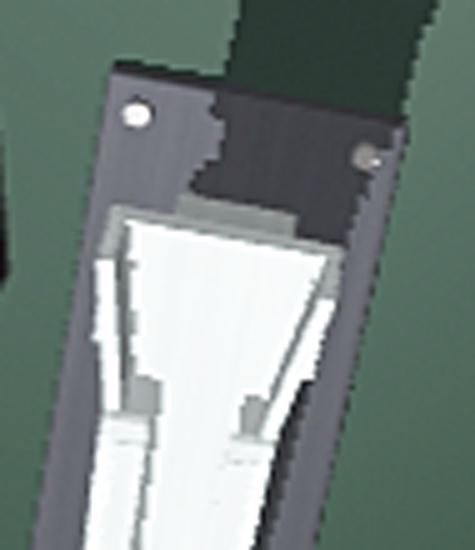

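Run:
```python
from h import *; from m import *; import pickle
w=pickle.load(open("w1.pkl","rb"))
S=pickle.load(open("s0.pkl","rb")); sc,si=S["scene"],S["side"]
u=lambda pts,k,x,y: (np.array(pts,float)+.5)/k-.5+[x,y]
# B: image up = +x insert; image left = +y? (z up toward camera): x up -> y left
P=np.array([(.02,.018,.008),(.02,-.018,.008),(-.02,-.018,.008),(-.02,.018,.008),(-.016,.008,.05),(-.016,-.008,.05),(0,.008,.05),(0,-.008,.05)])
px=u([(93,138),(332,140),(325,398),(95,398),(158,422),(270,422),(155,300),(268,303)],10,240,110)
x,c,r=fit([(w,P,px)],flat,[[.62,.07,1.7]]); print("B",x.round(4),np.degrees(x[2]),c,r)
# x down rail = image down, y: left in image? x down => y right
P=np.array([(0,-.026,0),(0,.026,0)]); px=u([(127,218),(332,258)],5,175,200)
L=np.array([(.058,-.011,.016),(.058,.011,.016)]); lx=u([(153,415),(237,437)],5,175,200)
o1=[(w,P,px)]
o2=o1+[(sc,np.array([(0,.026,.014),(0,-.026,.014)]),u([(568,35),(685,118)],7,170,180))]
for rail_sign in (1,):
  pass
o3=[(w,P,px),(si,np.array([(0,.026,0),(0,-.026,0)]),u([(70,345),(205,400)],7,240,120))]
for n,o in(("w+side",o3),("w,side,lips",o3+[(w,L,lx)])):
  x,c,r=fit(o,railw,[[.6,-.06,-1.5,.13]]); print(n,x.round(4),c,r)
for z in(.128,.130): print(atz(w,px,z).round(4).tolist())
```

```text
B [0.6211 0.0738 1.7713] 101.49013081865755 0.7343241113575387 [[[-0.1, -0.4], [-0.2, -0.5], [0.0, 0.0], [-0.3, -0.1], [-0.1, -0.1], [-0.0, -0.1], [0.2, 0.8], [0.3, 0.5]]]
w+side [ 0.5952 -0.0571 -1.567   0.1333] 0.45954800976922994 [[[0.2, 0.3], [-0.3, -0.3]], [[0.4, -0.3], [-0.6, 0.2]]]
w,side,lips [ 0.5953 -0.0572 -1.5655  0.1326] 1.2792677497891694 [[[0.3, 0.1], [-0.2, -0.5]], [[0.4, -0.1], [-0.7, 0.3]], [[0.1, 1.3], [-0.4, -0.3]]]
[[0.5685, -0.0597, 0.128], [0.622, -0.0602, 0.128]]
[[0.5687, -0.0586, 0.13], [0.6219, -0.0591, 0.13]]
```

```bash
python3 -m crank '[{"grip":1,"travel":[0.5,1.1,-6],"turn":0},{"grip":1,"travel":[0.5,1.1,-12],"turn":0},{"grip":1,"travel":[0.5,1.1,-18],"turn":0},{"grip":1,"travel":[0.5,1.1,-23],"turn":0},{"grip":1,"travel":[0.5,1.1,-23],"turn":0},{"grip":1,"travel":[0.5,1.1,-23],"turn":0}]'
python3 - <<'E'
from h import *
import pickle
s=snap("wrist","w2"); pickle.dump(s,open("w2.pkl","wb"))
o=bot.get_obs(); print(np.round(o["joints"],3), np.round(o["position"],4))
E
```

```text
time: 3.08
position: [0.6232, 0.0692, 0.1069]
tcp_rot: [-0.547, 0.446, -0.448, 0.549]
contact_force: [0.1, 0.1, -0.0]
gripper_width: 1.004
[ 0.243  0.629 -0.564  1.717  0.411  0.911 -0.286] [0.6237 0.0696 0.1075]
```

View pics/w2.png

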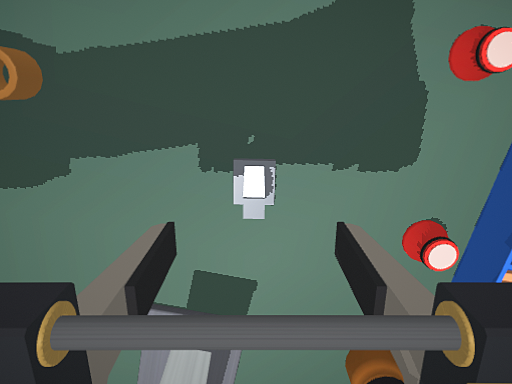

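Run:
```python
import cv2
a=cv2.imread("pics/w2.png")
cv2.imwrite("pics/c_w2.png",cv2.resize(a[150:230,220:290],None,fx=7,fy=7,interpolation=cv2.INTER_CUBIC))
```

```text
(no output)
```

View pics/c_w2.png

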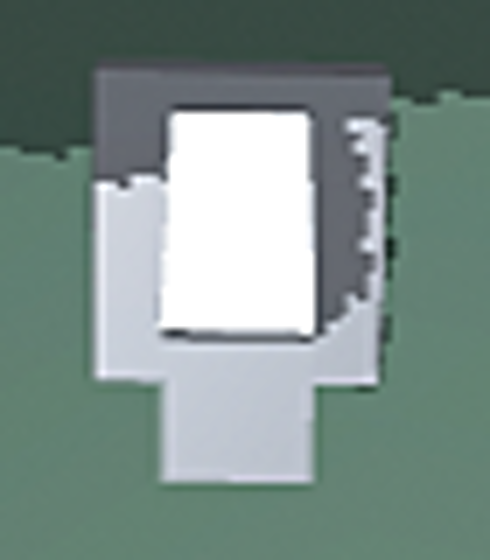

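Run:
```python
from h import *; from m import *; import pickle
w=pickle.load(open("w2.pkl","rb"))
u=lambda pts,k,x,y: (np.array(pts,float)+.5)/k-.5+[x,y]
P=np.array([(.02,.018,.008),(.02,-.018,.008),(-.02,-.018,.008),(-.02,.018,.008),(-.016,.008,.05),(-.016,-.008,.05),(0,.008,.05),(0,-.008,.05)])
px=u([(96,70),(391,76),(380,383),(95,379),(161,482),(314,482),(161,338),(315,340)],7,220,150)
x,c,r=fit([(w,P,px)],flat,[[.62,.07,1.7]]); print("B",x.round(4),np.degrees(x[2]),c,r)
o=bot.get_obs(); p=o["position"]; print(p, "need",(x[:2]-.005*np.array([np.cos(x[2]),np.sin(x[2])])-p[:2])*100, (.024-p[2])*100)
```

```text
B [0.6212 0.0735 1.7554] 100.5796511585762 0.538222411087715 [[[-0.3, -0.1], [0.1, -0.2], [0.0, 0.5], [-0.1, 0.4], [0.2, -0.4], [-0.4, -0.1], [0.4, 0.0], [0.0, 0.1]]]
[0.62366858 0.06959227 0.10750973] need [-0.15230471 -0.09591521] -8.350972997768178
```

```bash
python3 -m crank '[{"grip":1,"travel":[-0.1,-0.1,-5],"turn":-0.015},{"grip":1,"travel":[-0.1,-0.1,-8.3],"turn":-0.015},{"grip":1,"travel":[-0.1,-0.1,-8.3],"turn":-0.015},{"grip":-1,"travel":[-0.1,-0.1,-8.3],"turn":-0.015},{"grip":-1,"travel":[-0.1,-0.1,-8.3],"turn":-0.015},{"grip":-1,"travel":[-0.1,-0.1,-8.3],"turn":-0.015},{"grip":-1,"travel":[-0.1,-0.1,-8.3],"turn":-0.015},{"grip":-1,"travel":[-0.1,-0.1,-8.3],"turn":-0.015}]' 15
```

```text
time: 4.12
position: [0.6209, 0.069, 0.0218]
tcp_rot: [-0.545, 0.45, -0.45, 0.545]
contact_force: [0.6, 1.0, 0.1]
gripper_width: 0.477
```

```bash
python3 -m crank '[{"grip":-1,"travel":[0,0,0],"turn":0},{"grip":-1,"travel":[0,0,0],"turn":0},{"grip":-1,"travel":[0,0,0],"turn":0},{"grip":-1,"travel":[0,0,0],"turn":0},{"grip":-1,"travel":[0,0,0],"turn":0},{"grip":-1,"travel":[0,0,0],"turn":0}]' 15
```

```text
time: 4.88
position: [0.6209, 0.069, 0.0216]
tcp_rot: [-0.545, 0.45, -0.45, 0.545]
contact_force: [0.1, 0.2, -0.5]
gripper_width: 0.168
```

```bash
python3 -m crank '[{"grip":-1,"travel":[0,0,1],"turn":0},{"grip":-1,"travel":[0,0,3],"turn":0},{"grip":-1,"travel":[0,0,3],"turn":1.57},{"grip":-1,"travel":[0,0,3],"turn":1.57},{"grip":-1,"travel":[0,0,3],"turn":1.57},{"grip":-1,"travel":[0,0,3],"turn":1.57},{"grip":-1,"travel":[0,0,3],"turn":1.57},{"grip":-1,"travel":[0,0,3],"turn":1.57},{"grip":-1,"travel":[0,0,3],"turn":1.57},{"grip":-1,"travel":[0,0,3],"turn":1.57},{"grip":-1,"travel":[0,0,3],"turn":1.57},{"grip":-1,"travel":[0,0,3],"turn":1.57}]'
python3 - <<'E'
from h import *
s=snap("wrist","w3"); o=bot.get_obs(); print(np.round(o["joints"],3),np.round(o["position"],4),np.round(o["contact_force"],2))
E
```

```text
time: 6.38
position: [0.6214, 0.0686, 0.0528]
tcp_rot: [0.704, 0.067, -0.066, -0.704]
contact_force: [-0.2, 0.2, -1.9]
gripper_width: 0.174
[ 0.436  0.829 -0.869  1.732  0.762  0.954  1.015] [0.6213 0.0687 0.0526] [-0.41  0.16 -1.63]
```

View pics/w3.png

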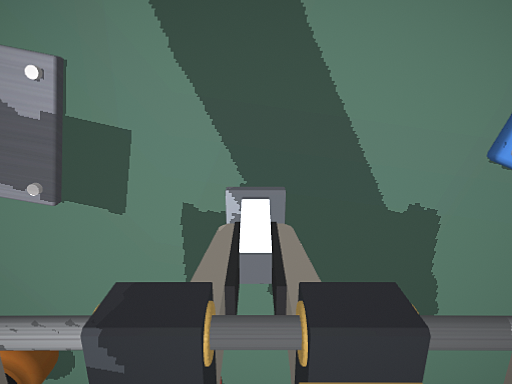

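```bash
python3 -m crank '[{"grip":-1,"travel":[0,0,-2],"turn":0},{"grip":-1,"travel":[0,0,-3.0],"turn":0},{"grip":-1,"travel":[0,0,-3.1],"turn":0},{"grip":-1,"travel":[0,0,-3.1],"turn":0},{"grip":0.3,"travel":[0,0,-3.1],"turn":0},{"grip":0.3,"travel":[0,0,-3.1],"turn":0},{"grip":0.3,"travel":[0,0,-3.1],"turn":0},{"grip":0.3,"travel":[0,0,-3.1],"turn":0},{"grip":0.3,"travel":[0,0,-3.1],"turn":0},{"grip":0.3,"travel":[0,0,0],"turn":0},{"grip":0.3,"travel":[0,0,1],"turn":0},{"grip":0.3,"travel":[0,0,1],"turn":0}]'
```

```text
time: 7.92
position: [0.6213, 0.0689, 0.0621]
tcp_rot: [0.704, 0.067, -0.066, -0.704]
contact_force: [-0.4, -0.4, 0.0]
gripper_width: 0.65
```

```bash
python3 -m crank '[{"grip":0.3,"travel":[0,0,0],"turn":-3.14},{"grip":0.3,"travel":[0,0,0],"turn":-3.14},{"grip":0.3,"travel":[0,0,0],"turn":-3.14},{"grip":0.3,"travel":[0,0,0],"turn":-3.14},{"grip":0.3,"travel":[0,0,0],"turn":-3.14},{"grip":0.3,"travel":[0,0,0],"turn":-3.14},{"grip":0.3,"travel":[0,0,0],"turn":-3.14},{"grip":0.3,"travel":[0,0,0],"turn":-3.14},{"grip":0.3,"travel":[0,0,0],"turn":-3.14},{"grip":0.3,"travel":[0,0,0],"turn":-3.14}]'
python3 - <<'E'
from h import *
from scipy.spatial.transform import Rotation as R
s=snap("wrist","w4"); o=bot.get_obs(); print(np.round(o["joints"],3),np.round(o["position"],4),np.round(o["contact_force"],2))
M=R.from_quat(o["tcp_rot"]).as_matrix();print(np.degrees(np.arctan2(M[1,2],M[0,2])))
E
```

```text
time: 9.18
position: [0.6201, 0.0686, 0.0604]
tcp_rot: [-0.469, 0.53, -0.529, 0.468]
contact_force: [-0.6, 0.3, 0.2]
gripper_width: 0.653
[ 0.173  0.668 -0.463  1.747  0.389  0.82  -0.601] [0.6203 0.0688 0.0606] [ 0.16 -0.11 -0.68]
-7.254633093479629
```

```bash
python3 -m crank '[{"grip":0.3,"travel":[0,0,0],"turn":-1.24},{"grip":0.3,"travel":[0,0,0],"turn":-1.24},{"grip":0.3,"travel":[0,0,0],"turn":-1.24},{"grip":0.3,"travel":[0,0,0],"turn":-1.24},{"grip":0.3,"travel":[0,0,0],"turn":-1.24},{"grip":0.3,"travel":[0,0,0],"turn":-1.24},{"grip":0.3,"travel":[0,0,0],"turn":-1.24},{"grip":0.3,"travel":[0,0,0],"turn":-1.24}]'
python3 - <<'E'
from h import *
from scipy.spatial.transform import Rotation as R
s=snap("wrist","w4"); o=bot.get_obs(); print(np.round(o["joints"],3),np.round(o["position"],4),np.round(o["contact_force"],2))
M=R.from_quat(o["tcp_rot"]).as_matrix();print(np.degrees(np.arctan2(M[1,2],M[0,2])))
E
```

```text
time: 10.22
position: [0.6203, 0.0689, 0.0608]
tcp_rot: [0.078, -0.703, 0.703, -0.077]
contact_force: [0.0, -0.2, -1.0]
gripper_width: 0.648
[-0.041  0.619 -0.167  1.762  0.14   0.773 -1.629] [0.6204 0.069  0.0609] [-0.52  0.28 -0.09]
-77.40494027343813
```

View pics/w4.png

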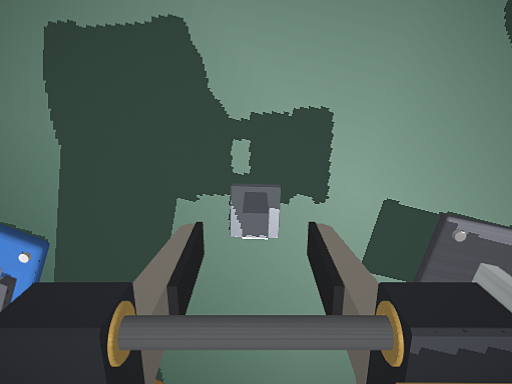

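```bash
python3 -m crank '[{"grip":0.3,"travel":[0.05,0,-2],"turn":-0.03},{"grip":0.3,"travel":[0.05,0,-3.8],"turn":-0.03},{"grip":0.3,"travel":[0.05,0,-3.8],"turn":-0.03},{"grip":-1,"travel":[0.05,0,-3.8],"turn":-0.03},{"grip":-1,"travel":[0.05,0,-3.8],"turn":-0.03},{"grip":-1,"travel":[0.05,0,-3.8],"turn":-0.03},{"grip":-1,"travel":[0.05,0,-3.8],"turn":-0.03},{"grip":-1,"travel":[0.05,0,-3.8],"turn":-0.03},{"grip":-1,"travel":[0.05,0,-3.8],"turn":-0.03},{"grip":-1,"travel":[0.05,0,-3.8],"turn":-0.03},{"grip":-1,"travel":[0.05,0,-3.8],"turn":-0.03}]' 15
```

```text
time: 11.65
position: [0.6215, 0.0691, 0.0239]
tcp_rot: [0.065, -0.704, 0.704, -0.066]
contact_force: [-0.8, -0.8, 3.4]
gripper_width: 0.172
```

```bash
python3 -m crank '[{"grip":-1,"travel":[0,0,2],"turn":0},{"grip":-1,"travel":[0,0,6],"turn":0},{"grip":-1,"travel":[0,0,12],"turn":0.18},{"grip":-1,"travel":[0,0,18],"turn":0.36},{"grip":-1,"travel":[-2.4,-5,22],"turn":0.54},{"grip":-1,"travel":[-2.4,-5,22],"turn":1.38},{"grip":-1,"travel":[-2.4,-5,22],"turn":1.38},{"grip":-1,"travel":[-2.4,-5,22],"turn":1.38},{"grip":-1,"travel":[-2.4,-5,22],"turn":1.38},{"grip":-1,"travel":[-2.4,-5,22],"turn":1.38},{"grip":-1,"travel":[-2.4,-5,22],"turn":1.38},{"grip":-1,"travel":[-2.4,-5,22],"turn":1.38}]'
python3 - <<'E'
from h import *
import pickle
from scipy.spatial.transform import Rotation as R
s=snap("wrist","w5"); pickle.dump(s,open("w5.pkl","wb"))
o=bot.get_obs(); print(np.round(o["joints"],3),np.round(o["position"],4),np.round(o["contact_force"],2),o["gripper_width"])
M=R.from_quat(o["tcp_rot"]).as_matrix();print(np.degrees(np.arctan2(M[1,2],M[0,2])))
cv2.imwrite("pics/w5b.png",cv2.cvtColor(cv2.resize(s["frame"],(800,600),interpolation=cv2.INTER_CUBIC),cv2.COLOR_RGB2BGR))
E
```

```text
time: 13.15
position: [0.5973, 0.0189, 0.244]
tcp_rot: [0.498, -0.502, 0.502, -0.498]
contact_force: [-0.2, -0.3, -2.5]
gripper_width: 0.175
[ 0.276  0.4   -0.474  1.681  0.2    1.108 -0.261] [0.5973 0.019  0.2439] [-0.15 -0.44 -1.46] 0.17152242078305263
-0.3594786535927951
```

View pics/w5b.png

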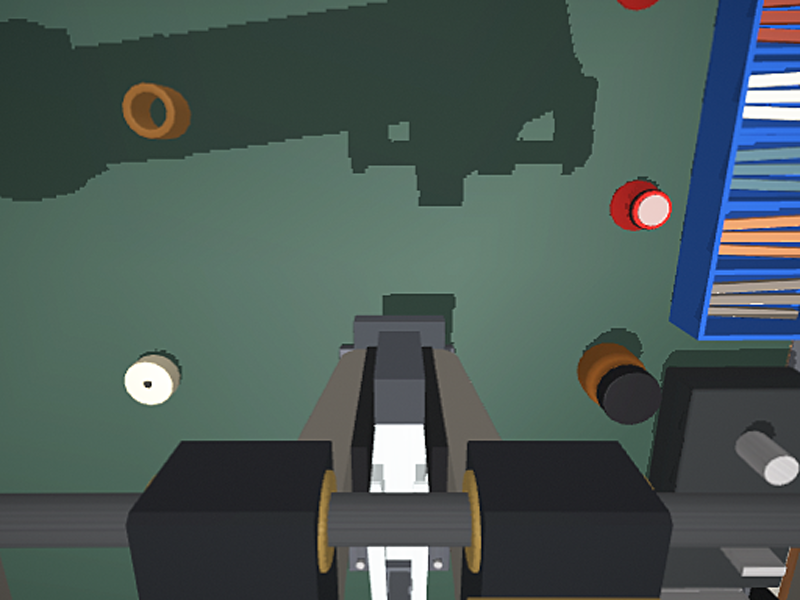

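Run:
```python
import cv2
a=cv2.imread("pics/w5.png")
cv2.imwrite("pics/c_w5.png",cv2.resize(a[265:384,215:295],None,fx=7,fy=5,interpolation=cv2.INTER_CUBIC))
```

```text
(no output)
```

View pics/c_w5.png

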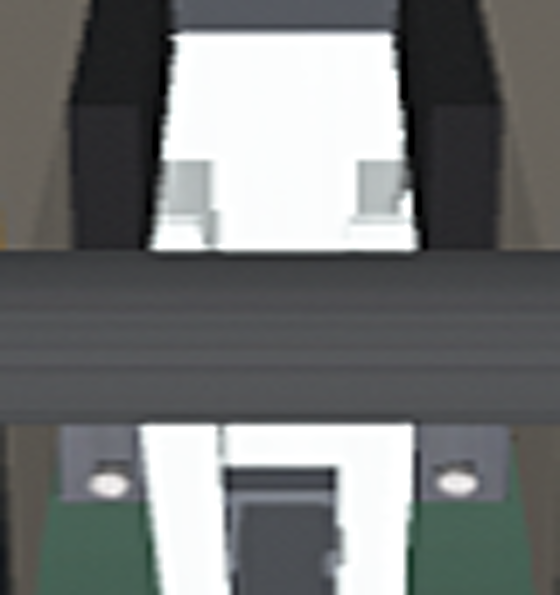

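Run:
```python
from h import *; from m import *; import pickle
w=pickle.load(open("w5.pkl","rb"))
p=np.array([.5955,-.058,-1.571,.131])
def xat(u,v,pl):  # intersect ray with plane z=z0 + slope... rail surface at height h
    c,d=ray(w,[(u,v)]); d=d[0]
    n=np.array([0,np.sin(np.radians(20))*-1,np.cos(np.radians(20))]) # normal for down=-y
    P0=np.array([0.5955,-.058,.131])+n*pl
    t=n@(P0-c)/(n@d); return (c+d*t).round(4)
U=lambda a,b:((a+.5)/7-.5+215,(b+.5)/5-.5+265)
for nm,a,b,h in(("leadL",213,200,.016),("leadR",355,200,.016),("slotL",222,440,.014),("slotR",413,440,.014),("slL",222,468,.014),("slR",340,468,.014),("outL",143,440,.014),("outR",414,440,.014),("outL",160,590,.014),("outR",408,590,.014),("neckL",240,500,.05),("neckR",335,500,.05),("boltL",110,484,-.1),("boltR",457,484,-.1)): print(nm,xat(*U(a,b),h))
c,d=ray(w,[(U(110,484)),(U(457,484))]); print(atz(w,[U(110,484),U(457,484)],.01))
```

```text
leadL [ 0.5856 -0.1119  0.1284]
leadR [ 0.6066 -0.1121  0.1283]
slotL [ 0.5845 -0.208   0.0913]
slotR [ 0.6179 -0.2083  0.0912]
slL [ 0.5842 -0.2211  0.0865]
slR [ 0.6053 -0.2214  0.0864]
outL [ 0.5707 -0.2078  0.0914]
outR [ 0.6181 -0.2083  0.0912]
outL [ 0.5704 -0.2852  0.0632]
outR [ 0.6191 -0.2859  0.063 ]
neckL [ 0.589  -0.1758  0.1413]
neckR [ 0.6032 -0.176   0.1413]
boltL [ 0.5442 -0.4171 -0.1061]
boltR [ 0.643  -0.4183 -0.1066]
[[ 0.55614392 -0.30186549  0.01      ]
 [ 0.63289352 -0.30245108  0.01      ]]
```

```bash
python3 -m crank '[{"grip":-1,"travel":[-0.1,-1.5,-3],"turn":0},{"grip":-1,"travel":[-0.1,-3.5,-7],"turn":0},{"grip":-1,"travel":[-0.1,-3.7,-9.3],"turn":0},{"grip":-1,"travel":[-0.1,-3.7,-9.3],"turn":0},{"grip":-1,"travel":[-0.1,-3.7,-9.3],"turn":0}]' 8
cat > look.py <<'E'
from h import *
import sys
n=sys.argv[1]
o=bot.get_obs(); print(np.round(o["time"],2),np.round(o["position"],4),np.round(o["contact_force"],2),np.round(o["moment"],2),round(o["gripper_width"]*92,1),np.round(o["joints"],2))
a=snap("side")["frame"][110:220,225:345]; b=snap("scene")["frame"][165:275,170:290]
im=cv2.hconcat([cv2.resize(a,(400,367),interpolation=cv2.INTER_CUBIC),cv2.resize(b,(400,367),interpolation=cv2.INTER_CUBIC)])
cv2.imwrite(f"pics/{n}.png",cv2.cvtColor(im,cv2.COLOR_RGB2BGR))
E
python3 look.py l1
```

```text
time: 13.82
position: [0.5972, -0.0173, 0.1518]
tcp_rot: [0.498, -0.501, 0.502, -0.499]
contact_force: [0.6, -0.3, -1.2]
gripper_width: 0.176
13.82 [ 0.5972 -0.0173  0.1518] [ 0.6  -0.26 -1.24] [-0.05 -0.07 -0.03] 16.2 [ 0.31  0.5  -0.44  1.77  0.25  0.93 -0.24]
```

View pics/l1.png

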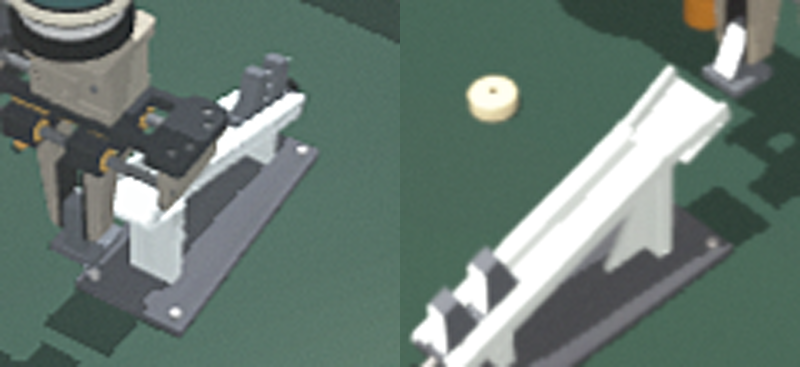

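```bash
python3 -m crank '[{"grip":-1,"travel":[-0.1,-0.7,0],"turn":0},{"grip":-1,"travel":[-0.1,-1.3,0],"turn":0},{"grip":-1,"travel":[-0.1,-1.6,0],"turn":0},{"grip":-1,"travel":[-0.1,-1.9,0],"turn":0},{"grip":-1,"travel":[-0.1,-2.1,0.1],"turn":0}]' 8; python3 look.py l2
```

```text
time: 14.55
position: [0.5954, -0.0389, 0.1516]
tcp_rot: [-0.499, 0.501, -0.501, 0.499]
contact_force: [0.9, 1.6, -0.9]
gripper_width: 0.173
14.55 [ 0.5954 -0.0389  0.1516] [ 0.88  1.63 -0.86] [ 0.42 -0.09  0.05] 15.9 [ 0.34  0.49 -0.43  1.77  0.25  0.93 -0.2 ]
```

View pics/l2.png

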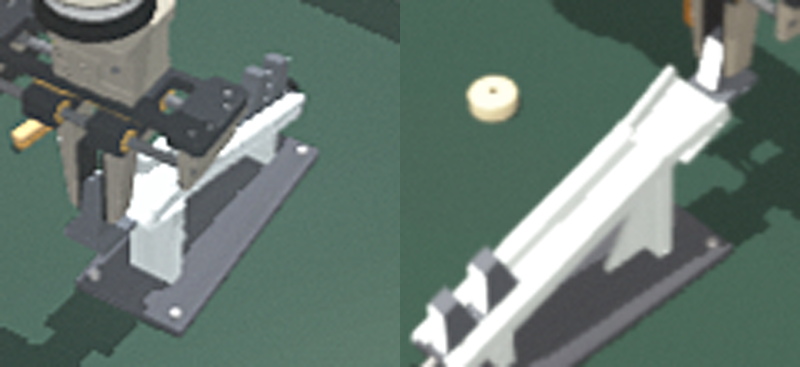

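```bash
python3 -m crank '[{"grip":-1,"travel":[0,-0.2,0],"turn":0},{"grip":-1,"travel":[0,-0.4,0.1],"turn":0},{"grip":-1,"travel":[0,-0.6,0.2],"turn":0},{"grip":-1,"travel":[0,-0.8,0.3],"turn":0},{"grip":-1,"travel":[0,-1.0,0.3],"turn":0}]' 8; python3 look.py l3
```

```text
time: 15.28
position: [0.5955, -0.049, 0.1548]
tcp_rot: [0.499, -0.501, 0.501, -0.499]
contact_force: [0.1, 2.4, -0.4]
gripper_width: 0.173
15.28 [ 0.5955 -0.049   0.1548] [ 0.12  2.42 -0.4 ] [ 0.53 -0.06 -0.03] 15.9 [ 0.36  0.49 -0.43  1.77  0.25  0.94 -0.18]
```

View pics/l3.png

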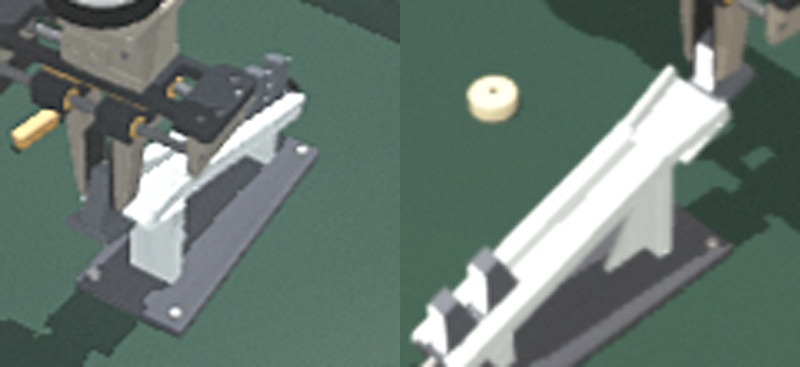

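```bash
python3 -m crank '[{"grip":-1,"travel":[0,0.1,0.5],"turn":0},{"grip":-1,"travel":[0,0.2,2],"turn":0},{"grip":-1,"travel":[0,0.2,2.5],"turn":0},{"grip":-1,"travel":[0,0.2,2.5],"turn":0}]' 8; python3 look.py l4
python3 - <<'E'
from h import *
import pickle
s=snap("wrist","w6"); pickle.dump(s,open("w6.pkl","wb"))
cv2.imwrite("pics/c_w6.png",cv2.cvtColor(cv2.resize(s["frame"][190:300,205:305],None,fx=5,fy=5,interpolation=cv2.INTER_CUBIC),cv2.COLOR_RGB2BGR))
E
```

```text
time: 15.88
position: [0.5958, -0.0471, 0.1805]
tcp_rot: [0.498, -0.501, 0.502, -0.499]
contact_force: [-0.9, 0.2, -1.3]
gripper_width: 0.171
15.88 [ 0.5958 -0.0471  0.1805] [-0.94  0.19 -1.29] [-0.03 -0.1   0.07] 15.7 [ 0.36  0.46 -0.44  1.75  0.23  0.98 -0.17]
```

View pics/c_w6.png

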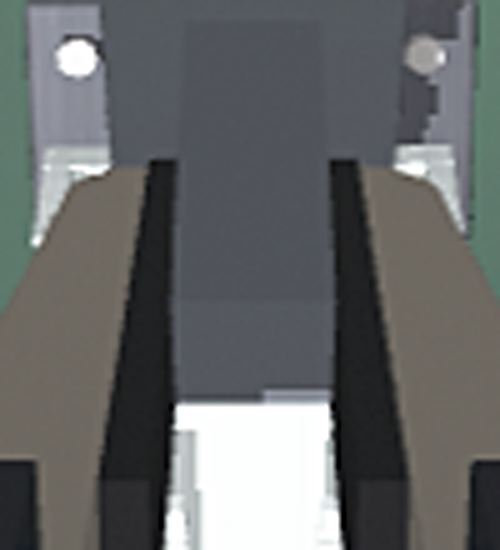

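View pics/l4.png

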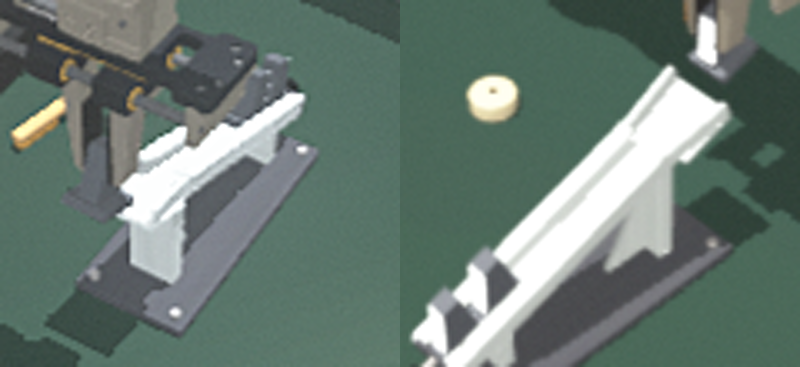

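```bash
cat > tilt.py <<'E'
from h import *; from m import *
def fit_tilt(w,tcp,px,yaw=-np.pi/2-.006):
    P=np.array([(-.016,-.008,.008),(-.016,.008,.008),(-.016,-.008,.05),(-.016,.008,.05),(0,-.008,.05),(0,.008,.05)])
    fn=lambda p,Q:(np.asarray(Q)-[p[3],0,p[4]])@Ry(p[0]).T@Rz(yaw).T+[tcp[0]+p[1],tcp[1],tcp[2]+.019]
    # p: tilt,dx,(unused),x0,zp
    r=lambda p:np.r_[(proj(w,fn(p,P))-px).ravel(),(p[3]+.005)/.002,(p[4]-.043)/.002]
    q=least_squares(r,[.3,0,0,-.005,.043],x_scale=[.1,.01,1,.01,.01])
    print("tilt",np.degrees(q.x[0]).round(1),"dx x0 zp",q.x[[1,3,4]].round(4),"res",(proj(w,fn(q.x,P))-px).round(1).tolist())
    print("foot corners", fn(q.x,[(-.02,0,0),(.02,0,0),(0,0,0)]).round(4).tolist())
E
python3 - <<'E'
from tilt import *; import pickle
w=pickle.load(open("w6.pkl","rb"))
u=lambda pts,k,x,y: (np.array(pts,float)+.5)/k-.5+[x,y]
fit_tilt(w,bot.get_obs()["position"],u([(182,22),(322,22),(175,300),(333,300),(177,400),(330,400)],5,205,190))
E
```

```text
tilt 22.2 dx x0 zp [-0.     -0.006   0.0437] res [[0.6, -0.2], [-0.1, -0.2], [-0.9, -0.2], [0.5, -0.2], [-0.3, 0.3], [0.2, 0.3]]
foot corners [[0.5953, -0.0177, 0.1632], [0.5951, -0.0547, 0.1481], [0.5952, -0.0362, 0.1556]]
```

```bash
python3 -m crank '[{"grip":-1,"travel":[0,-2.2,0],"turn":0},{"grip":-1,"travel":[0,-4.4,-1.2],"turn":0},{"grip":-1,"travel":[0,-4.4,-2.3],"turn":0},{"grip":-1,"travel":[0,-4.4,-2.6],"turn":0},{"grip":-1,"travel":[0,-4.4,-2.8],"turn":0},{"grip":-1,"travel":[0,-4.4,-2.9],"turn":0},{"grip":-1,"travel":[0,-4.4,-2.9],"turn":0}]' 8; python3 look.py l5
```

```text
time: 16.9
position: [0.5956, -0.0906, 0.1508]
tcp_rot: [0.499, -0.501, 0.501, -0.499]
contact_force: [0.5, -0.3, -1.4]
gripper_width: 0.174
16.9 [ 0.5956 -0.0906  0.1508] [ 0.52 -0.31 -1.42] [-0.04 -0.12 -0.01] 16.0 [ 0.41  0.5  -0.42  1.76  0.25  0.93 -0.11]
```

View pics/l5.png

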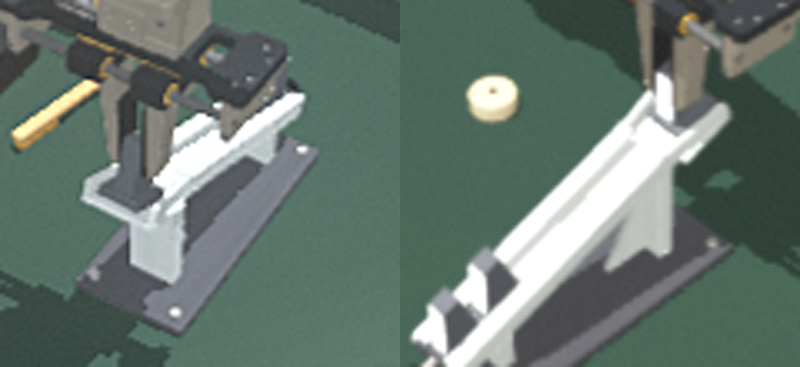

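Hovering above the landing. Lower by 1 mm steps until the force shows contact.

```bash
python3 -m crank '[{"grip":-1,"travel":[0,0,-0.1],"turn":0},{"grip":-1,"travel":[0,0,-0.2],"turn":0},{"grip":-1,"travel":[0,0,-0.3],"turn":0},{"grip":-1,"travel":[0,0,-0.3],"turn":0}]' 8; python3 -m crank '[{"grip":-1,"travel":[0,0,-0.1],"turn":0},{"grip":-1,"travel":[0,0,-0.1],"turn":0}]'; python3 look.py l6
```

```text
time: 17.5
position: [0.5953, -0.091, 0.1475]
tcp_rot: [-0.499, 0.501, -0.501, 0.499]
contact_force: [-0.2, -0.0, -0.7]
gripper_width: 0.172
time: 17.75
position: [0.5957, -0.0912, 0.1468]
tcp_rot: [0.499, -0.501, 0.502, -0.499]
contact_force: [0.1, -0.9, -0.5]
gripper_width: 0.171
17.75 [ 0.5957 -0.0912  0.1468] [ 0.06 -0.89 -0.52] [-0.19 -0.15 -0.01] 15.7 [ 0.41  0.51 -0.42  1.76  0.25  0.93 -0.11]
```

```bash
python3 -m crank '[{"grip":-1,"travel":[0,0,-0.1],"turn":0},{"grip":-1,"travel":[0,0,-0.1],"turn":0}]'; python3 -m crank '[{"grip":-1,"travel":[0,0,-0.1],"turn":0},{"grip":-1,"travel":[0,0,-0.1],"turn":0}]'; python3 look.py l6
```

```text
time: 18.1
position: [0.5957, -0.0911, 0.1459]
tcp_rot: [0.499, -0.501, 0.502, -0.499]
contact_force: [0.5, -0.9, 2.8]
gripper_width: 0.173
time: 18.35
position: [0.596, -0.0914, 0.1455]
tcp_rot: [0.499, -0.501, 0.502, -0.499]
contact_force: [0.3, -1.7, 5.2]
gripper_width: 0.178
18.35 [ 0.596  -0.0914  0.1455] [ 0.28 -1.72  5.23] [-0.36  0.08  0.01] 16.3 [ 0.41  0.51 -0.42  1.76  0.25  0.92 -0.12]
```

View pics/l6.png

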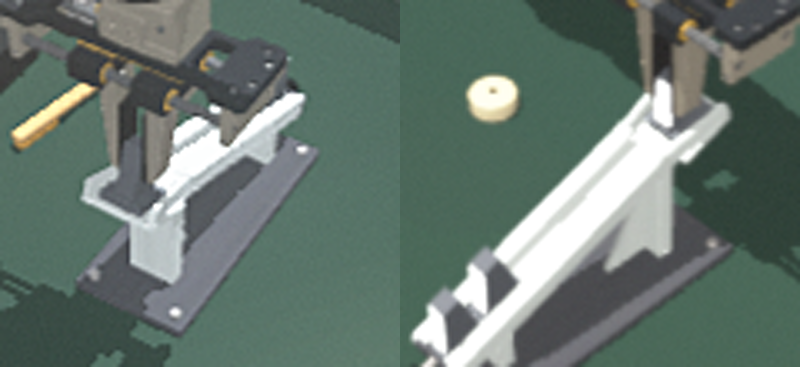

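```bash
python3 -m crank '[{"grip":-1,"travel":[0,-0.47,-0.14],"turn":0},{"grip":-1,"travel":[0,-0.94,-0.31],"turn":0},{"grip":-1,"travel":[0,-1.41,-0.48],"turn":0},{"grip":-1,"travel":[0,-1.88,-0.65],"turn":0},{"grip":-1,"travel":[0,-2.35,-0.82],"turn":0},{"grip":-1,"travel":[0,-2.35,-0.82],"turn":0}]' 8; python3 look.py l7
```

```text
time: 19.2
position: [0.5956, -0.116, 0.1365]
tcp_rot: [0.499, -0.501, 0.502, -0.498]
contact_force: [0.3, -3.3, 4.2]
gripper_width: 0.174
19.2 [ 0.5956 -0.116   0.1365] [ 0.33 -3.29  4.15] [-0.86 -0.12  0.  ] 16.0 [ 0.44  0.52 -0.41  1.76  0.26  0.91 -0.08]
```

View pics/l7.png

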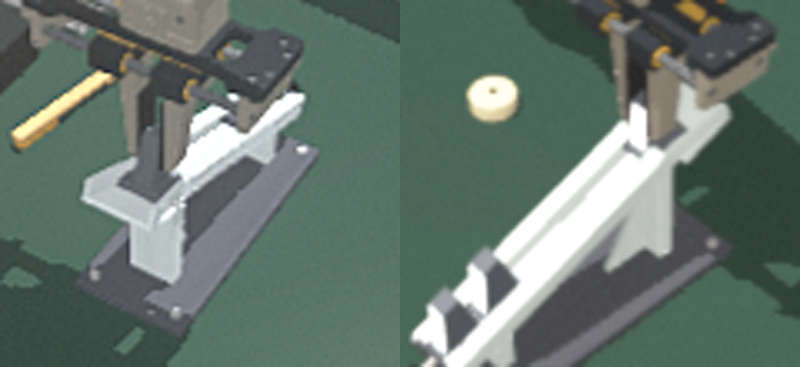

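```bash
python3 -m crank '[{"grip":-1,"travel":[0,-0.47,-0.17],"turn":0},{"grip":-1,"travel":[0,-0.94,-0.34],"turn":0},{"grip":-1,"travel":[0,-1.41,-0.51],"turn":0},{"grip":-1,"travel":[0,-1.88,-0.68],"turn":0},{"grip":-1,"travel":[-0.03,-2.35,-0.85],"turn":0},{"grip":-1,"travel":[-0.03,-2.35,-0.85],"turn":0}]' 8; python3 look.py l8
```

```text
time: 20.05
position: [0.5954, -0.1385, 0.1282]
tcp_rot: [0.499, -0.501, 0.502, -0.499]
contact_force: [0.8, -2.6, 5.1]
gripper_width: 0.176
20.05 [ 0.5954 -0.1385  0.1282] [ 0.85 -2.55  5.06] [-0.72 -0.09  0.01] 16.2 [ 0.47  0.54 -0.4   1.75  0.26  0.9  -0.04]
```

View pics/l8.png

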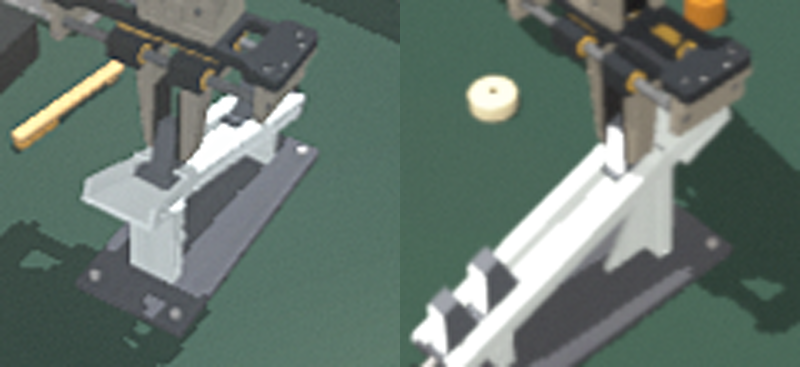

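```bash
python3 -m crank '[{"grip":-1,"travel":[0,-0.6,-0.21],"turn":0},{"grip":-1,"travel":[0,-1.2,-0.43],"turn":0},{"grip":-1,"travel":[0,-1.9,-0.68],"turn":0},{"grip":-1,"travel":[0,-2.6,-0.94],"turn":0},{"grip":-1,"travel":[0,-3.3,-1.19],"turn":0},{"grip":-1,"travel":[-0.03,-4.0,-1.44],"turn":0},{"grip":-1,"travel":[-0.03,-4.7,-1.7],"turn":0},{"grip":-1,"travel":[-0.03,-5.4,-1.95],"turn":0},{"grip":-1,"travel":[-0.05,-6.1,-2.2],"turn":0},{"grip":-1,"travel":[-0.05,-6.7,-2.42],"turn":0},{"grip":-1,"travel":[-0.05,-7.2,-2.6],"turn":0},{"grip":-1,"travel":[-0.05,-7.2,-2.6],"turn":0}]' 8; python3 look.py l9
```

```text
time: 21.65
position: [0.5948, -0.2104, 0.1019]
tcp_rot: [0.499, -0.501, 0.502, -0.499]
contact_force: [2.0, -3.4, 4.8]
gripper_width: 0.173
21.65 [ 0.5948 -0.2104  0.1019] [ 2.03 -3.44  4.77] [-0.82 -0.15  0.01] 15.9 [ 0.56  0.6  -0.38  1.72  0.28  0.87  0.06]
```

View pics/l9.png

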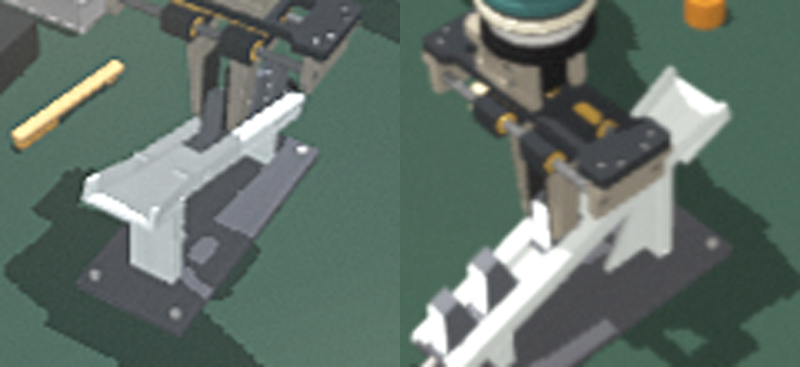

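```bash
python3 -m crank '[{"grip":-1,"travel":[0.03,-0.5,-0.18],"turn":0},{"grip":-1,"travel":[0.05,-1.0,-0.36],"turn":0},{"grip":-1,"travel":[0.05,-1.4,-0.5],"turn":0},{"grip":-1,"travel":[0.05,-1.7,-0.61],"turn":0},{"grip":-1,"travel":[0.05,-1.9,-0.68],"turn":0},{"grip":-1,"travel":[0.05,-1.9,-0.68],"turn":0}]' 8; python3 -m crank '[{"grip":-1,"travel":[0,-0.2,-0.07],"turn":0},{"grip":-1,"travel":[0,-0.3,-0.11],"turn":0},{"grip":-1,"travel":[0,-0.3,-0.11],"turn":0}]'; python3 look.py l10
```

```text
time: 22.5
position: [0.5953, -0.2285, 0.0953]
tcp_rot: [-0.499, 0.501, -0.501, 0.499]
contact_force: [0.2, -1.8, 4.2]
gripper_width: 0.176
time: 22.88
position: [0.5954, -0.2313, 0.0943]
tcp_rot: [-0.499, 0.501, -0.501, 0.499]
contact_force: [0.5, -1.3, 6.3]
gripper_width: 0.171
22.88 [ 0.5954 -0.2313  0.0943] [ 0.5  -1.32  6.28] [-0.43 -0.05  0.05] 15.7 [ 0.59  0.62 -0.37  1.7   0.28  0.87  0.09]
```

View pics/l10.png

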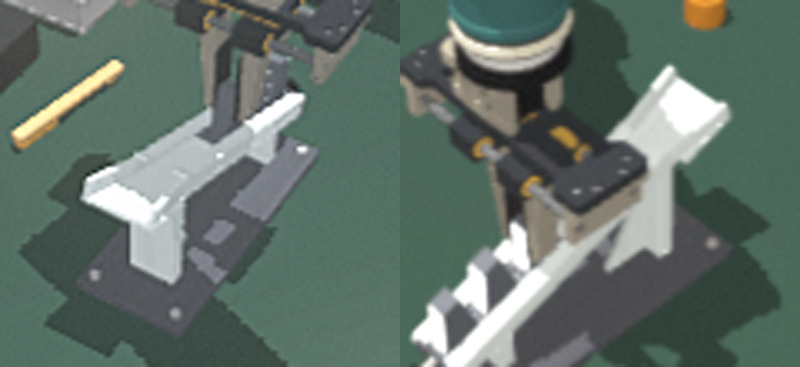

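```bash
python3 -m crank '[{"grip":-1,"travel":[0,-0.1,-0.03],"turn":0},{"grip":-1,"travel":[0,-0.1,-0.03],"turn":0}]';python3 -m crank '[{"grip":-1,"travel":[0,-0.1,-0.03],"turn":0},{"grip":-1,"travel":[0,-0.1,-0.03],"turn":0}]'; python3 -m crank '[{"grip":-1,"travel":[0,-0.1,-0.03],"turn":0},{"grip":-1,"travel":[0,-0.1,-0.03],"turn":0}]'; python3 look.py l11
```

```text
time: 23.22
position: [0.5953, -0.2322, 0.0939]
tcp_rot: [-0.499, 0.501, -0.501, 0.499]
contact_force: [0.6, -0.9, 4.8]
gripper_width: 0.176
time: 23.48
position: [0.5953, -0.233, 0.0936]
tcp_rot: [-0.499, 0.501, -0.501, 0.499]
contact_force: [0.7, -0.9, 5.8]
gripper_width: 0.172
time: 23.72
position: [0.5954, -0.2331, 0.0934]
tcp_rot: [-0.499, 0.501, -0.501, 0.5]
contact_force: [-0.6, -0.2, 6.9]
gripper_width: 0.171
23.72 [ 0.5954 -0.2331  0.0934] [-0.61 -0.17  6.94] [-0.    0.02  0.08] 15.8 [ 0.59  0.62 -0.37  1.7   0.28  0.87  0.1 ]
```

View pics/l11.png

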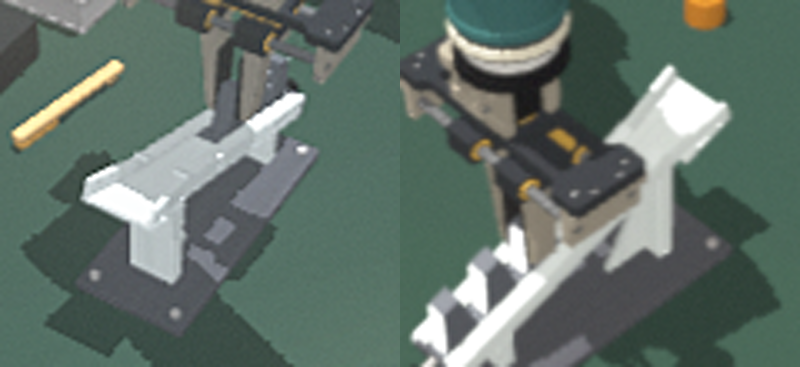

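```bash
python3 -m crank '[{"grip":-1,"travel":[0,0,0.05],"turn":0},{"grip":-0.3,"travel":[0,0,0.05],"turn":0},{"grip":-0.3,"travel":[0,0,0.05],"turn":0},{"grip":-0.3,"travel":[0,0,0.05],"turn":0},{"grip":-0.3,"travel":[0,0,0.05],"turn":0},{"grip":-0.3,"travel":[0,0,3],"turn":0},{"grip":0,"travel":[0,0,8],"turn":0},{"grip":0.3,"travel":[0,3,14],"turn":0},{"grip":0.3,"travel":[0,9,16],"turn":0},{"grip":0.3,"travel":[-2,15,16],"turn":0.15},{"grip":0.3,"travel":[-4,21,16],"turn":0.3}]'; python3 look.py l12
```

```text
time: 25.2
position: [0.5562, -0.0278, 0.2537]
tcp_rot: [-0.569, 0.419, -0.42, 0.569]
contact_force: [0.5, 0.2, 0.2]
gripper_width: 0.648
25.2 [ 0.5562 -0.0278  0.2537] [0.5  0.24 0.22] [-0.02 -0.09 -0.05] 59.6 [ 0.45  0.33 -0.56  1.76  0.2   1.1   0.12]
```

View pics/l12.png

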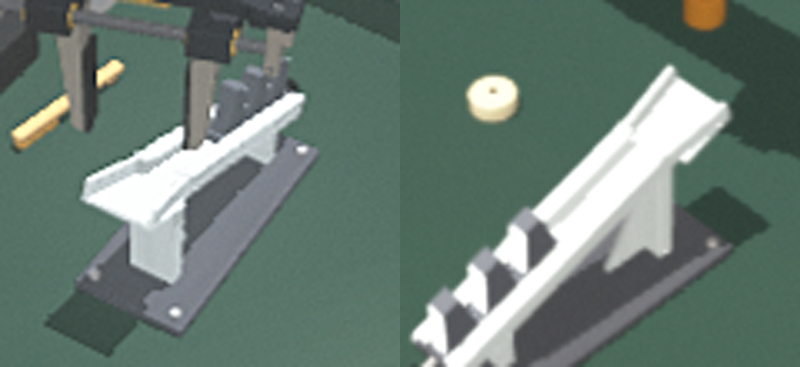

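```bash
python3 -m crank '[{"grip":0.5,"travel":[0,6,0],"turn":0.18},{"grip":0.5,"travel":[-1,12,0],"turn":0.36},{"grip":0.5,"travel":[-2,18,0],"turn":0.54},{"grip":0.5,"travel":[-3,24,0],"turn":0.72},{"grip":0.5,"travel":[-3.6,29,0],"turn":1.1},{"grip":0.5,"travel":[-3.6,29,0],"turn":1.1},{"grip":0.5,"travel":[-3.6,29,0],"turn":1.1},{"grip":0.5,"travel":[-3.6,29,0],"turn":1.1},{"grip":0.5,"travel":[-3.6,29,0],"turn":1.1}]'
python3 - <<'E'
from h import *
import pickle
from scipy.spatial.transform import Rotation as R
s=snap("wrist","w7"); pickle.dump(s,open("w7.pkl","wb"))
o=bot.get_obs(); print(np.round(o["joints"],3),np.round(o["position"],4),np.round(o["contact_force"],2))
M=R.from_quat(o["tcp_rot"]).as_matrix();print(np.degrees(np.arctan2(M[1,2],M[0,2])))
cv2.imwrite("pics/w7b.png",cv2.cvtColor(cv2.resize(s["frame"],(800,600),interpolation=cv2.INTER_CUBIC),cv2.COLOR_RGB2BGR))
E
```

```text
time: 26.42
position: [0.5211, 0.2592, 0.2531]
tcp_rot: [0.704, -0.063, 0.063, -0.704]
contact_force: [1.6, -0.4, 0.1]
gripper_width: 0.75
[ 0.124  0.46  -0.855  1.692  0.375  1.162  0.561] [0.5211 0.2593 0.2531] [-0.49  0.09  0.63]
79.76359436551057
```

View pics/w7b.png

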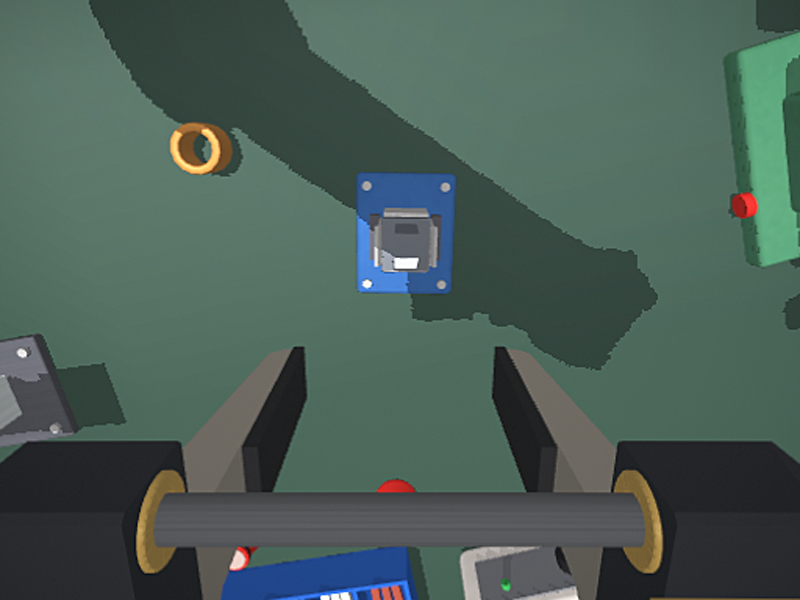

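Run:
```python
import cv2
a=cv2.imread("pics/w7.png")
cv2.imwrite("pics/c_w7.png",cv2.resize(a[105:195,220:300],None,fx=6.5,fy=6.5,interpolation=cv2.INTER_CUBIC))
```

```text
(no output)
```

View pics/c_w7.png

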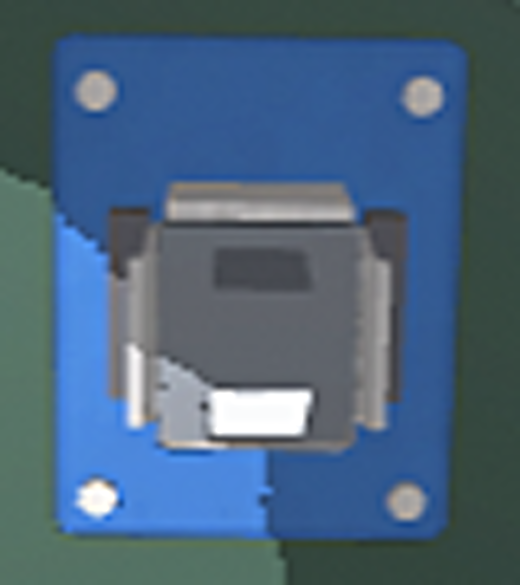

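Run:
```python
from h import *; from m import *; import pickle
w=pickle.load(open("w7.pkl","rb"))
u=lambda pts,k,x,y: (np.array(pts,float)+.5)/k-.5+[x,y]
B=np.array([(-.05,-.04,.014),(-.05,.04,.014),(.05,.04,.014),(.05,-.04,.014)]); bx=u([(53,35),(469,40),(449,541),(56,537)],6.5,220,105)
N=np.array([(-.02,-.018,.052),(-.02,.018,.052),(-.016,-.008,.052),(-.016,.008,.052),(-.016,-.008,.094),(-.016,.008,.094),(0,-.008,.094),(0,.008,.094)])
nx=u([(158,224),(362,228),(215,247),(305,247),(212,291),(314,291),(210,390),(313,390)],6.5,220,105)
for n,o in (("base",[(w,B,bx)]),("neck",[(w,N,nx)]),("both",[(w,B,bx),(w,N,nx)])):
  x,c,r=fit(o,flat,[[.517,.262,-.17]]); print(n,x.round(4),np.degrees(x[2]).round(2),c.round(2),r)
p=bot.get_obs()["position"]; print("need",(x[:2]-.005*np.array([np.cos(x[2]),np.sin(x[2])])-p[:2])*100,(.068-p[2])*100)
```

```text
base [ 0.5138  0.2651 -0.1928] -11.05 0.44 [[[-0.5, -0.3], [0.5, -0.3], [0.1, 0.4], [-0.0, 0.3]]]
neck [ 0.5144  0.2648 -0.1923] -11.02 0.22 [[[-0.0, 0.2], [0.0, -0.1], [-0.1, 0.2], [-0.0, 0.4], [0.1, -0.3], [-0.0, -0.1], [0.2, -0.2], [-0.2, -0.0]]]
both [ 0.5142  0.2649 -0.1924] -11.02 0.96 [[[-0.6, 0.1], [0.3, 0.1], [0.0, 0.7], [-0.1, 0.6]], [[0.0, 0.0], [0.1, -0.2], [-0.0, 0.1], [0.0, 0.2], [0.1, -0.4], [0.0, -0.2], [0.3, -0.4], [-0.2, -0.2]]]
need [-1.17110706  0.64870871] -18.514546595012305
```

```bash
python3 -m crank '[{"grip":0.5,"travel":[-1.15,0.65,-6],"turn":-0.014},{"grip":0.5,"travel":[-1.15,0.65,-12],"turn":-0.014},{"grip":0.5,"travel":[-1.15,0.65,-16],"turn":-0.014},{"grip":0.5,"travel":[-1.15,0.65,-18.4],"turn":-0.014},{"grip":0.5,"travel":[-1.15,0.65,-18.4],"turn":-0.014},{"grip":-1,"travel":[-1.15,0.65,-18.4],"turn":-0.014},{"grip":-1,"travel":[-1.15,0.65,-18.4],"turn":-0.014},{"grip":-1,"travel":[-1.15,0.65,-18.4],"turn":-0.014},{"grip":-1,"travel":[-1.15,0.65,-18.4],"turn":-0.014},{"grip":-1,"travel":[-1.15,0.65,-18.4],"turn":-0.014}]' 35; python3 -m crank '[{"grip":-1,"travel":[0,0,0],"turn":0},{"grip":-1,"travel":[0,0,0],"turn":0},{"grip":-1,"travel":[0,0,0],"turn":0},{"grip":-1,"travel":[0,0,0],"turn":0},{"grip":-1,"travel":[0,0,0],"turn":0}]'; python3 look.py l13
```

```text
time: 27.72
position: [0.5093, 0.2666, 0.0693]
tcp_rot: [-0.704, 0.067, -0.067, 0.704]
contact_force: [-0.5, -0.1, -0.8]
gripper_width: 0.229
time: 28.35
position: [0.5092, 0.2664, 0.0691]
tcp_rot: [0.704, -0.067, 0.067, -0.704]
contact_force: [-0.3, -2.6, 3.1]
gripper_width: 0.172
28.35 [0.5092 0.2664 0.0691] [-0.27 -2.64  3.14] [-0.36  0.04 -0.11] 15.8 [-0.    0.66 -0.71  1.86  0.57  0.84  0.37]
```

```bash
python3 -m crank '[{"grip":-1,"travel":[0,-0.04,0.2],"turn":0},{"grip":-1,"travel":[0,-0.04,0.5],"turn":0},{"grip":-1,"travel":[0,-0.04,0.9],"turn":0},{"grip":-1,"travel":[0,-0.04,1.4],"turn":0},{"grip":-1,"travel":[0,-0.04,2.0],"turn":0},{"grip":-1,"travel":[0,-0.04,2.6],"turn":0},{"grip":-1,"travel":[0,-0.04,4],"turn":0},{"grip":-1,"travel":[0,-0.04,8],"turn":0},{"grip":-1,"travel":[0,-0.04,12],"turn":0},{"grip":-1,"travel":[0,-0.04,12],"turn":0}]'
python3 - <<'E'
from h import *
import pickle
s=snap("wrist","w8"); pickle.dump(s,open("w8.pkl","wb"))
o=bot.get_obs(); print(np.round(o["joints"],3),np.round(o["position"],4),np.round(o["contact_force"],2),o["gripper_width"]*92)
E
```

```text
time: 29.7
position: [0.5108, 0.2678, 0.1929]
tcp_rot: [-0.703, 0.065, -0.069, 0.705]
contact_force: [0.4, -0.2, -1.1]
gripper_width: 0.17
[ 0.083  0.512 -0.823  1.775  0.431  1.041  0.481] [0.5098 0.2666 0.1907] [-0.02 -0.81 -2.86] 15.55033406167224
```

View pics/w8.png

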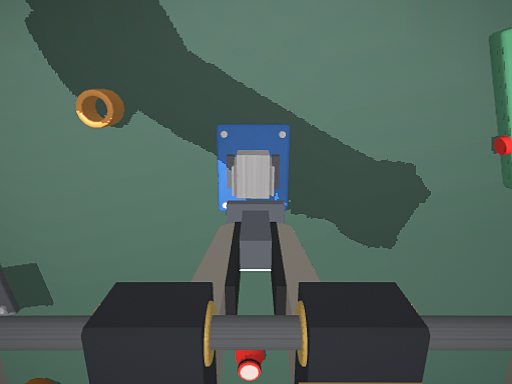

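```bash
python3 -m crank '[{"grip":-1,"travel":[0,-3,4],"turn":-0.18},{"grip":-1,"travel":[2,-8,5],"turn":-0.36},{"grip":-1,"travel":[4,-13,5],"turn":-0.54},{"grip":-1,"travel":[6,-18,5],"turn":-0.72},{"grip":-1,"travel":[8.6,-24.6,5],"turn":-1.385},{"grip":-1,"travel":[8.6,-24.6,5],"turn":-1.385},{"grip":-1,"travel":[8.6,-24.6,5],"turn":-1.385},{"grip":-1,"travel":[8.6,-24.6,5],"turn":-1.385},{"grip":-1,"travel":[8.6,-24.6,5],"turn":-1.385},{"grip":-1,"travel":[8.6,-24.6,5],"turn":-1.385},{"grip":-1,"travel":[8.6,-24.6,5],"turn":-1.385}]'
python3 - <<'E'
from h import *
from scipy.spatial.transform import Rotation as R
o=bot.get_obs(); print(np.round(o["joints"],3),np.round(o["position"],4),np.round(o["contact_force"],2),o["gripper_width"]*92)
M=R.from_quat(o["tcp_rot"]).as_matrix();print(np.degrees(np.arctan2(M[1,2],M[0,2])))
E
```

```text
time: 31.12
position: [0.595, 0.0203, 0.2387]
tcp_rot: [-0.499, 0.501, -0.501, 0.499]
contact_force: [-0.4, 0.8, -2.0]
gripper_width: 0.173
[ 0.295  0.407 -0.501  1.691  0.215  1.1   -0.273] [0.595  0.0203 0.2387] [-0.4   0.84 -1.96] 15.893523518725848
-0.1741140863187754
```

```bash
python3 -m crank '[{"grip":-1,"travel":[0.07,-1.5,-3],"turn":-0.003},{"grip":-1,"travel":[0.07,-3.5,-7],"turn":-0.003},{"grip":-1,"travel":[0.07,-3.7,-8.6],"turn":-0.003},{"grip":-1,"travel":[0.07,-3.7,-8.6],"turn":-0.003},{"grip":-1,"travel":[0.07,-4.4,-8.6],"turn":-0.003},{"grip":-1,"travel":[0.07,-5.1,-8.6],"turn":-0.003},{"grip":-1,"travel":[0.07,-5.4,-8.6],"turn":-0.003},{"grip":-1,"travel":[0.07,-5.7,-8.6],"turn":-0.003},{"grip":-1,"travel":[0.07,-5.9,-8.6],"turn":-0.003}]' 8; python3 look.py l14
```

```text
time: 32.25
position: [0.596, -0.0384, 0.1534]
tcp_rot: [0.498, -0.502, 0.502, -0.499]
contact_force: [-0.3, 1.5, -1.0]
gripper_width: 0.17
32.25 [ 0.596  -0.0384  0.1534] [-0.33  1.5  -1.03] [ 0.4  -0.13  0.02] 15.7 [ 0.36  0.5  -0.46  1.77  0.26  0.94 -0.22]
```

View pics/l14.png

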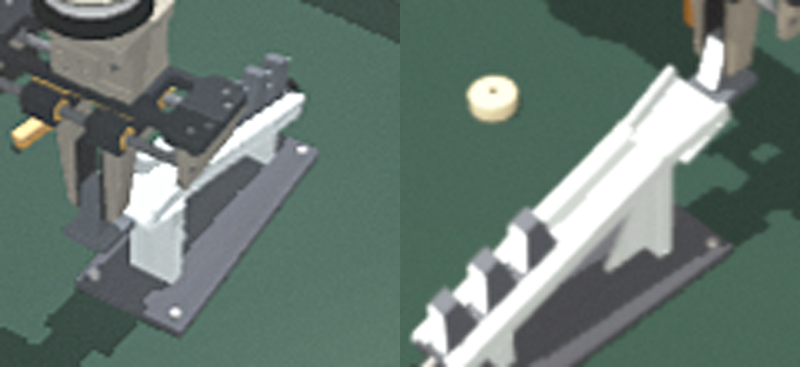

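Same as before; finish the tilt, lift off, and measure.

```bash
python3 -m crank '[{"grip":-1,"travel":[0,-0.2,0],"turn":0},{"grip":-1,"travel":[0,-0.4,0.1],"turn":0},{"grip":-1,"travel":[0,-0.6,0.2],"turn":0},{"grip":-1,"travel":[0,-0.8,0.3],"turn":0},{"grip":-1,"travel":[0,-1.0,0.3],"turn":0},{"grip":-1,"travel":[0,-0.9,0.8],"turn":0},{"grip":-1,"travel":[0,-0.8,2.3],"turn":0},{"grip":-1,"travel":[0,-0.8,2.8],"turn":0},{"grip":-1,"travel":[0,-0.8,2.8],"turn":0}]' 8; python3 look.py l15
python3 - <<'E'
from h import *
import pickle
s=snap("wrist","w9"); pickle.dump(s,open("w9.pkl","wb"))
cv2.imwrite("pics/c_w9.png",cv2.cvtColor(cv2.resize(s["frame"][190:300,205:305],None,fx=5,fy=5,interpolation=cv2.INTER_CUBIC),cv2.COLOR_RGB2BGR))
E
```

```text
time: 33.48
position: [0.5963, -0.0469, 0.182]
tcp_rot: [0.498, -0.501, 0.502, -0.498]
contact_force: [0.2, -0.5, -1.6]
gripper_width: 0.177
33.48 [ 0.5963 -0.0469  0.182 ] [ 0.23 -0.5  -1.58] [-0.04 -0.07 -0.01] 16.2 [ 0.38  0.47 -0.47  1.74  0.24  0.99 -0.19]
```

View pics/c_w9.png

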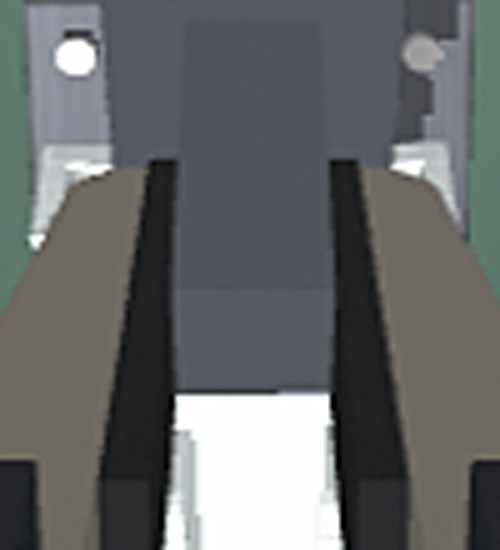

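Run:
```python
from tilt import *; import pickle
w=pickle.load(open("w9.pkl","rb"))
u=lambda pts,k,x,y: (np.array(pts,float)+.5)/k-.5+[x,y]
fit_tilt(w,bot.get_obs()["position"],u([(182,21),(322,21),(175,290),(333,290),(177,392),(330,392)],5,205,190))
```

```text
tilt 20.8 dx x0 zp [ 0.     -0.0057  0.0444] res [[0.6, -0.2], [-0.2, -0.2], [-0.8, -0.2], [0.5, -0.3], [-0.2, 0.5], [0.2, 0.5]]
foot corners [[0.5958, -0.0177, 0.1635], [0.5956, -0.0551, 0.1493], [0.5957, -0.0364, 0.1564]]
```

```bash
python3 -m crank '[{"grip":-1,"travel":[0,-2.2,0],"turn":0},{"grip":-1,"travel":[0,-4.4,-1.2],"turn":0},{"grip":-1,"travel":[0,-4.4,-2.4],"turn":0},{"grip":-1,"travel":[0,-4.4,-3.0],"turn":0},{"grip":-1,"travel":[0,-4.4,-3.3],"turn":0},{"grip":-1,"travel":[0,-4.4,-3.5],"turn":0},{"grip":-1,"travel":[0,-4.4,-3.5],"turn":0}]' 8;  python3 -m crank '[{"grip":-1,"travel":[0,0,-0.1],"turn":0},{"grip":-1,"travel":[0,0,-0.1],"turn":0}]'; python3 look.py l16
```

```text
time: 34.5
position: [0.5969, -0.0906, 0.1472]
tcp_rot: [0.498, -0.501, 0.502, -0.499]
contact_force: [0.3, -1.0, 3.9]
gripper_width: 0.173
time: 34.75
position: [0.597, -0.0908, 0.1465]
tcp_rot: [0.498, -0.501, 0.503, -0.499]
contact_force: [0.1, -1.6, 5.5]
gripper_width: 0.173
34.75 [ 0.597  -0.0908  0.1465] [ 0.11 -1.62  5.54] [-0.34  0.09  0.01] 15.9 [ 0.43  0.51 -0.44  1.76  0.27  0.93 -0.13]
```

View pics/l16.png

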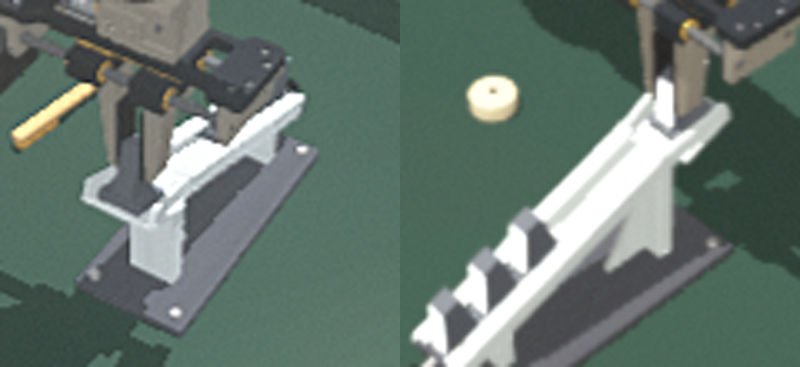

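```bash
python3 -m crank '[{"grip":-1,"travel":[-0.05,-0.47,-0.14],"turn":0},{"grip":-1,"travel":[-0.1,-0.94,-0.31],"turn":0},{"grip":-1,"travel":[-0.13,-1.41,-0.48],"turn":0},{"grip":-1,"travel":[-0.13,-1.88,-0.65],"turn":0},{"grip":-1,"travel":[-0.13,-2.35,-0.82],"turn":0},{"grip":-1,"travel":[-0.13,-2.8,-0.98],"turn":0},{"grip":-1,"travel":[-0.13,-2.8,-0.98],"turn":0}]' 8; python3 look.py l17;python3 -m crank '[{"grip":-1,"travel":[0,-0.47,-0.17],"turn":0},{"grip":-1,"travel":[0,-0.94,-0.34],"turn":0},{"grip":-1,"travel":[0,-1.41,-0.51],"turn":0},{"grip":-1,"travel":[0,-1.88,-0.68],"turn":0},{"grip":-1,"travel":[-0.03,-2.35,-0.85],"turn":0},{"grip":-1,"travel":[-0.03,-2.35,-0.85],"turn":0}]' 8; python3 look.py l18
```

```text
time: 35.72
position: [0.5953, -0.1199, 0.1359]
tcp_rot: [0.498, -0.501, 0.503, -0.498]
contact_force: [0.3, -3.7, 5.5]
gripper_width: 0.174
35.72 [ 0.5953 -0.1199  0.1359] [ 0.34 -3.71  5.54] [-0.84 -0.11  0.06] 16.0 [ 0.47  0.53 -0.43  1.76  0.27  0.91 -0.09]
time: 36.58
position: [0.5948, -0.1429, 0.1273]
tcp_rot: [0.498, -0.501, 0.502, -0.498]
contact_force: [0.0, -3.3, 4.4]
gripper_width: 0.175
36.58 [ 0.5948 -0.1429  0.1273] [ 0.04 -3.35  4.43] [-0.77 -0.1   0.02] 16.1 [ 0.5   0.55 -0.42  1.75  0.28  0.9  -0.05]
```

View pics/l18.png

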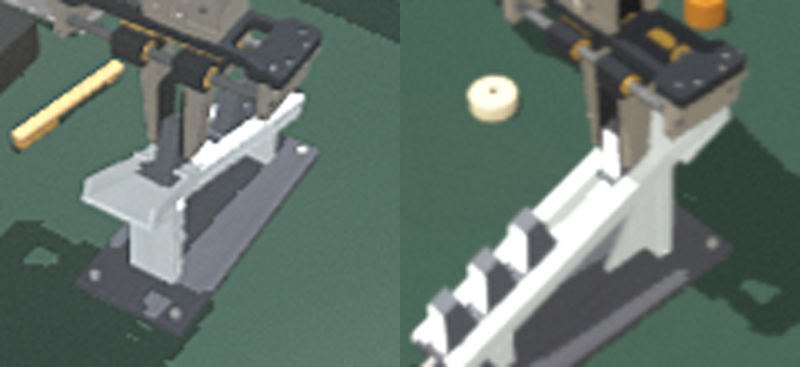

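```bash
python3 -m crank '[{"grip":-1,"travel":[0,-0.5,-0.18],"turn":0},{"grip":-1,"travel":[0,-1.0,-0.36],"turn":0},{"grip":-1,"travel":[0,-1.6,-0.58],"turn":0},{"grip":-1,"travel":[0,-2.2,-0.79],"turn":0},{"grip":-1,"travel":[0,-2.8,-1.01],"turn":0},{"grip":-1,"travel":[0,-3.4,-1.23],"turn":0},{"grip":-1,"travel":[0,-3.9,-1.41],"turn":0},{"grip":-1,"travel":[0,-4.3,-1.55],"turn":0},{"grip":-1,"travel":[0,-4.6,-1.66],"turn":0},{"grip":-1,"travel":[0,-4.8,-1.73],"turn":0},{"grip":-1,"travel":[0,-4.8,-1.73],"turn":0}]' 8; python3 -m crank '[{"grip":-1,"travel":[0,-0.15,-0.05],"turn":0},{"grip":-1,"travel":[0,-0.3,-0.1],"turn":0},{"grip":-1,"travel":[0,-0.3,-0.1],"turn":0}]';python3 -m crank '[{"grip":-1,"travel":[0,-0.1,-0.03],"turn":0},{"grip":-1,"travel":[0,-0.1,-0.03],"turn":0}]'; python3 look.py l19
```

```text
time: 38.05
position: [0.5948, -0.1903, 0.11]
tcp_rot: [0.498, -0.501, 0.502, -0.498]
contact_force: [1.0, -1.5, 5.5]
gripper_width: 0.17
time: 38.42
position: [0.5948, -0.1931, 0.109]
tcp_rot: [0.498, -0.501, 0.502, -0.499]
contact_force: [0.1, -1.5, 6.0]
gripper_width: 0.175
time: 38.67
position: [0.5948, -0.1939, 0.1087]
tcp_rot: [0.498, -0.501, 0.502, -0.499]
contact_force: [0.4, -1.9, 4.7]
gripper_width: 0.173
38.67 [ 0.5948 -0.1939  0.1087] [ 0.42 -1.87  4.72] [-0.38 -0.06  0.05] 15.9 [ 0.56  0.59 -0.41  1.73  0.29  0.88  0.02]
```

View pics/l19.png

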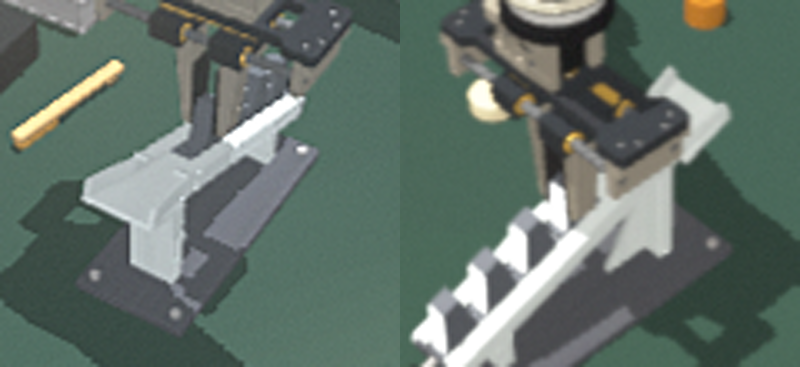

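```bash
for i in 1; do python3 -m crank '[{"grip":-1,"travel":[0,-0.1,-0.03],"turn":0},{"grip":-1,"travel":[0,-0.1,-0.03],"turn":0}]'; done; python3 -m crank '[{"grip":-1,"travel":[0,-0.1,-0.03],"turn":0},{"grip":-1,"travel":[0,-0.1,-0.03],"turn":0}]'; python3 -m crank '[{"grip":-1,"travel":[0,-0.1,-0.03],"turn":0},{"grip":-1,"travel":[0,-0.1,-0.03],"turn":0}]'; python3 look.py l20
```

```text
time: 39.02
position: [0.5948, -0.1949, 0.1083]
tcp_rot: [0.498, -0.501, 0.502, -0.499]
contact_force: [0.3, -1.3, 4.6]
gripper_width: 0.178
time: 39.28
position: [0.5948, -0.1956, 0.1081]
tcp_rot: [0.498, -0.501, 0.502, -0.499]
contact_force: [-0.1, -1.0, 4.6]
gripper_width: 0.17
time: 39.52
position: [0.5948, -0.1957, 0.1078]
tcp_rot: [-0.498, 0.502, -0.501, 0.499]
contact_force: [-1.0, 0.6, 7.2]
gripper_width: 0.17
39.52 [ 0.5948 -0.1957  0.1078] [-1.02  0.63  7.24] [0.13 0.08 0.01] 15.7 [ 0.56  0.59 -0.41  1.72  0.29  0.88  0.03]
```

Stalled against the row at the predicted point (y ≈ −0.1957, force now up-slope). Release and retreat.

```bash
python3 -m crank '[{"grip":-1,"travel":[0,0,0.05],"turn":0},{"grip":-0.3,"travel":[0,0,0.05],"turn":0},{"grip":-0.3,"travel":[0,0,0.05],"turn":0},{"grip":-0.3,"travel":[0,0,0.05],"turn":0},{"grip":-0.3,"travel":[0,0,0.05],"turn":0},{"grip":-0.3,"travel":[0,0,3],"turn":0},{"grip":0,"travel":[0,0,8],"turn":0},{"grip":0.3,"travel":[0,3,14],"turn":0},{"grip":0.3,"travel":[0,9,18],"turn":0},{"grip":0.3,"travel":[-2,15,18],"turn":0},{"grip":0.3,"travel":[-2,21,18],"turn":0},{"grip":0.3,"travel":[-2,21,18],"turn":0}]'; python3 look.py l21
python3 - <<'E'
from h import *
snap("scene","end_sc"); snap("side","end_si")
E
```

```text
time: 41.12
position: [0.5736, 0.0185, 0.2882]
tcp_rot: [-0.5, 0.5, -0.5, 0.501]
contact_force: [-0.5, -0.0, 0.3]
gripper_width: 0.652
41.12 [0.5736 0.0185 0.2882] [-0.55 -0.05  0.29] [-0.04 -0.11  0.02] 60.0 [ 0.35  0.33 -0.55  1.68  0.18  1.18 -0.25]
```

View pics/l21.png

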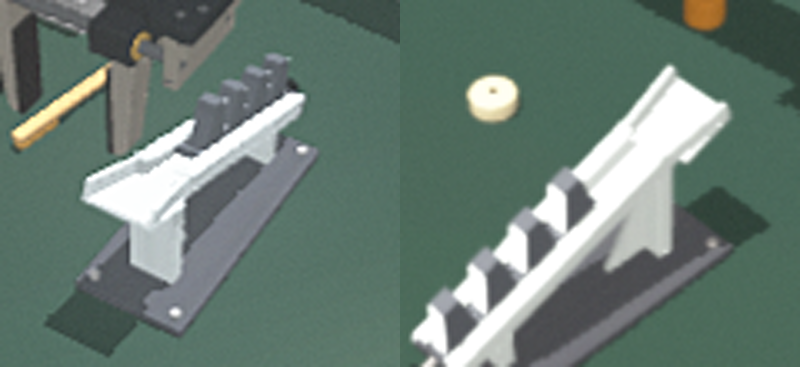

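View pics/end_sc.png

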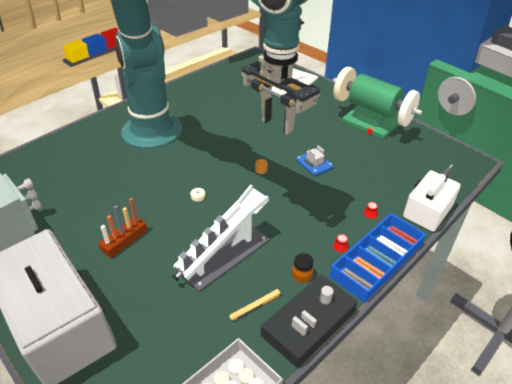

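View pics/end_si.png

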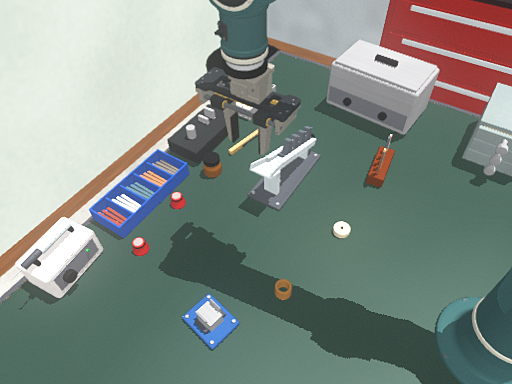

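```bash
python3 -c "
from h import *
print(bot.hand_in())"
```

```text
the job is handed in; nothing more can be done
None
```

Both inserts are stored in the rail, mirror faces looking down it, and released. I handed the job in at about 41 s on the robot's clock; it reports no verdict.

- **Bench insert:** it stood with its mirror facing away from the rail. I picked it up, turned it a quarter turn, set it down and gripped it again from the other side, which brought it to the right heading. It went in first.
- **Clip insert:** I drew it straight up out of the spring clip at 35 N grip, and it went in second.
- **Tilt:** the tool can only turn about the vertical. I pushed each foot lightly (about 2 N) against the edge of the rail's open end, so the insert pivoted in the fingers to the rail's 20° slope. I measured 22° for the bench insert and 21° for the clip insert before laying them in.
- **Sliding down:** I kept each insert gripped all the way until it stalled against the row. The contact force then began pushing back up the slope. The two stopping points were about 40 mm apart along the rail, as expected.

**Last checks:** the final scene and side pictures show four evenly spaced inserts in the rail with the same heading, the clip empty, and the gripper well clear. The other things look unmoved in those pictures; I judged that by eye and did not measure it. No check failed, and the contact forces I read after each move were all below about 8 N. My earliest rail heading, from the two fixed cameras, was about 3.5° off the wrist camera's close view; I used the wrist camera's value.

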